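# Hang the slide rack on the dryer and set its temperature dial

## Task

Hang the rack of glass slides on the slide dryer: lower it until its bar lies in both hooks, and only then let go of it. After that, turn the dial on the dryer's sloping panel until its white pointer is at the red mark, and let go. Keep the rack upright and do not disturb the bottle, petri dish and timer.

Things in the scene. Friction and masses are not known exactly. Their poses are not given: they have to be found in the camera images.
- dryer: Blue-grey slide dryer, fixed, in one of two spots, turned up to 0.15 rad. Origin: on the table, mid-width; x to its back, y to its left, z up. Footprint x -35 to 95, y -155 to 155 mm. Right part (y -155 to 35): base with dark warm plate, top z 18; two wire hooks over it. Left part (y 35 to 155): control box, panel sloping 25 degrees from z 63 at the front (x -34) to z 116 (x 80).
- hook_left (a point): Where the axis of the rack's bar lies when seated in the left hook: dryer frame (0, -2, 134) mm. Each hook is a 6 mm steel wire bent to an upward V (sides at 45 degrees, in the dryer's x-z plane), 39 mm wide at the top between wire axes, tips up to z 147 mm; behind it the wire goes down to the base at x +40 mm.
- hook_right (a point): The same for the right hook: dryer frame (0, -128, 134) mm. The hooks are 126 mm apart. Axes as the dryer's.
- dial_grip (a point): On the dial's axis, 30 mm out from the panel, 5 mm below the top of its bar grip: a good place for the middle of the finger pads. Axes as the dryer's. The dial's axis meets the panel at dryer (20, 95, 88) mm and leans 25 degrees from vertical towards the robot side: out of the panel is (-sin 25, 0, cos 25) in the dryer's axes.
- dial (a joint): Dial angle, rad: 0 = white pointer straight up the slope, grows clockwise seen facing the panel, -2.36 to 2.36; stays where left (0.04 N m friction); starts -0.9 to -0.3. Black disc, 39 mm diameter, with a bar grip 38 long, 12 wide, its top 35 mm from the panel (disc top 7 mm). The bar lies along the pointer: a white line on the top of one half and down that end. Scale lines every 15 degrees.
- mark_ring (a joint): Angle of the red mark, same sense and zero as the dial. A red tab, 5 mm wide, on a flat white ring round the dial, 20 to 31 mm from the axis; touching cannot move it. Between 0.2 and 0.8, and stays there.
- dial_tip (a point): Point that turns with the dial: 30 mm from its axis in the direction of the white pointer, 6 mm out from the panel.
- mark_tip (a point): Point in the direction of the red mark: 30 mm from the dial's axis, 6 mm out from the panel. dial_tip meets it when the pointer is at the mark.
- rack: Loose steel slide rack, 0.17 to 0.35 kg, standing upright, same front and back. Origin: centre of its underside; z up, y along its bar. Foot tray 44 (x) x 94 (y) mm; wire ends at y +-43 lead up to a round bar, 8 mm diameter, axis 95 mm above the foot, ending in 14 mm caps at y +-78 to 82. The hooks take it at |y| 46 to 77. Blue grip tab on the bar's middle, 24 (x) x 12 (y), up to z 146.
- rack_grip (a point): Middle of the grip, on the blue tab 130 mm above the rack's foot and 35 mm above the bar's axis; rack axes. Pinch it from above with the fingers closing along the rack's y (the bar's direction); the tool may lean back towards the robot, as a room shelf (board 0.50 to 0.52 m above the table, from x 0.59 m on) hangs close behind.
- bar_a (a point): Point on the bar's axis at y +63 mm of the rack, to lie in one hook (either one).
- bar_b (a point): Point on the bar's axis at y -63 mm of the rack, to lie in the other hook.
- green_dropper: Bystander: white dropper bottle with a green cap, 24 mm diameter, 68 mm tall; origin centre of its underside.
- petri_dish: Bystander: petri dish, 63 mm diameter, 16 mm tall; origin centre of its underside.
- timer: Bystander: white lab timer with three keys, 66 x 66 x 19 mm; origin centre of its underside.

How it is judged:
By the outcome, as a careful person would: the job done as asked, in the order asked, and still so for the second after the job is handed in, with the robot touching nothing.
It also fails if it takes over 54 s, if anything falls off the work surface, if the arm or the gripper's body presses on something with over 40 N, if the wrist force passes 120 N, or if a joint passes its speed limit or range.

## Robot

A 6-joint arm with a two-finger parallel gripper is mounted at the origin on a cart in front of the work surface, level with it; the furniture and walls round the work are solid. World frame = base frame: x ahead of the robot, y to its left, z up, the work surface at z = 0. Lengths are in mm, angles in rad, forces in N, time in s.
With the tool pointing down it reaches from about 350 to 975 mm from the base axis. Payload 4.9 kg.
Tool frame: the origin (TCP) lies at the very end of the fingers, on their centre line; the grasp point (between the pads) lies 19 mm behind it; y points along the fingers, z is the direction in which the jaws open and shut, and the axes are right-handed (so a half turn about y gives the same grasp; the last joint's range is limited). The gripper opens to 85 mm and grips with 20 to 120 N. Pads are 22 mm wide; open, the fingers measure 114 mm over their backs; the gripper's body (76 mm by 85 mm) begins 54 mm behind the grasp point. The pads swing forward as they close: fully open they stand 13 mm farther back than shut.
Start: joints at [1.122, 0.053, 1.613, -0, 1.476, -0.119], TCP at [202.398, 591.301, 231.304] pointing down, gripper open.
Joint ranges: [-3.01, 3.01], [-1.01, 2.22], [0.06, 2.58], [-1.02, 4.17], [0.09, 2.62], [-3.14, 3.14]. Speed limits (rad/s): [2.57, 2.57, 3.14, 3.14, 3.14, 3.14].

## Interface

Orientations are given as a unit quaternion [x, y, z, w].
In Python, from plant import status, camera, get_calibration, job gives the robot as it stands.
- The arm moves only by the shell command python3 -m creep 'ROWS' [OPENING] [FORCE]. ROWS is JSON, a list of rows, each a list of 6 numbers: the shift along the tool's x, y, z in mm, then the turn, a rotation vector about the tool's x, y, z in degrees. In form: [[dx, dy, dz, wx, wy, wz], ...]. A call has 1 to 5 rows; each row is the pose to reach, as a shift and turn from the pose commanded when the call began, along the tool's axes at that moment; what a row does not reach only later rows make up. A row lasts 1/12 s, in which the tool goes at most 41.7 mm and 7.16 degrees, less where a joint would pass 70% of its speed; a pose out of reach is approached as far as the arm can. A call with a gripper value outside its range is refused whole. OPENING is the closure in counts, from 0 (fully open) to 255 (shut), set as the call begins (- or left out, the last holds). The fingers move at their own pace and stop on an object; FORCE is the grip in N (left out, the last holds). Time passes only in rows, so rows that repeat a pose let the fingers close. It gives the time, the measured TCP pose, the force and the opening at its end, in the units of the state.
- status.state(): the state, without advancing time (a new reading comes with each control period).
- camera(name): name is "side" or "top"; returns the picture (384x512x3 uint8, red, green, blue); there is no depth.
- get_calibration(name): a dict with "fx", "fy", "cx", "cy" (pixels), "xyz" and "rotation" of the camera in the world. Camera axes: x right, y up, looking along -z (the intrinsics and any distortion apply to the point x, -y, -z); pixel columns grow to the right and rows downward; lengths in mm; the calibration is good to about 2 mm. A picture is of the moment at which its call begins. get_calibration takes no time and is no camera call.
- job.finish_job(): hands the job in, once; it reports no verdict.
The state is a dict: "clock": time; "qpos": joint angles; "qd": joint speeds; "effort": joint torques, N m; "position": TCP position; "eef_rot": TCP orientation; "contact_force": force on the tool from outside, world axes, zero at the start; "moment": the same for the moment, N m; "finger_gap": finger opening in mm.
Only numpy, scipy, OpenCV 4.12 (cv2) and the standard library are available. Lean on these libraries where they do the work, as an engineer would, in place of code of your own. Each camera call takes 0.05 s, during which the arm holds its last target.

## Working session

There is one attempt and no reset: what is moved stays moved. The work goes in short steps, Python scripts to look and compute and a shell command to move; the robot and the scene stay as the last step left them, time stands still between calls to the robot, and variables do not carry over. Pictures are saved under pics/ and viewed, and the job is handed in when it is done.

```bash
ls; mkdir -p pics; python3 - <<'E'
from plant import status,camera,get_calibration
import cv2
for n in("side","top"):
    c=get_calibration(n);print(n,c)
    cv2.imwrite(f"pics/{n}0.png",camera(n)[:,:,::-1])
print(status.state())
E
```

```text
pics
side {'fx': 467.04139012103707, 'fy': 467.04139012103707, 'cx': 255.45654344542743, 'cy': 194.06337119595253, 'xyz': array([   7.5437708, 1078.0322007, 1170.0077847]), 'rotation': array([-0.08243768,  0.42570646,  0.88937351, -0.14488893])}
top {'fx': 357.6437582931554, 'fy': 357.6437582931554, 'cx': 257.84146270535234, 'cy': 194.51640069930644, 'xyz': array([ 392.08124065, -161.50081212, 1332.29521284]), 'rotation': array([ 0.02460088, -0.01753196, -0.70612621,  0.70744131])}
{'clock': 0.1, 'qpos': array([ 1.12199263e+00,  5.32933900e-02,  1.61420098e+00, -2.82349400e-05,
        1.47601367e+00, -1.19008590e-01]), 'qd': array([-0.00084891, -0.00153232, -0.003758  , -0.00112963, -0.0004465 ,
        0.00159389]), 'effort': array([-5.85055914e-04, -3.94905639e+01, -3.71361530e+01, -2.08722377e-04,
        3.91929148e-03,  3.05360686e-05]), 'position': array([202.16130757, 590.78094359, 230.15793128]), 'eef_rot': array([ 0.69816771, -0.11625163,  0.11589134, -0.69686197]), 'contact_force': array([-0.80266899,  0.56872795,  0.0729086 ]), 'moment': array([ 0.01185405, -0.02218344,  0.00116331]), 'finger_gap': 85.49215684203357}
```

View pics/side0.png

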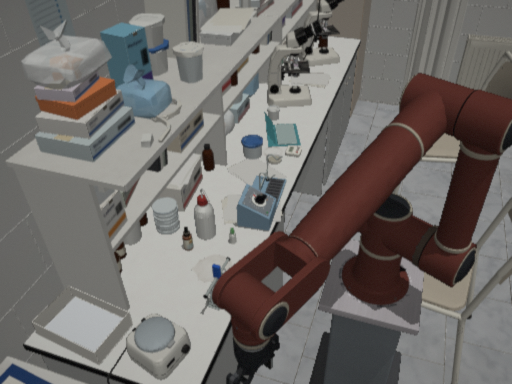

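View pics/top0.png

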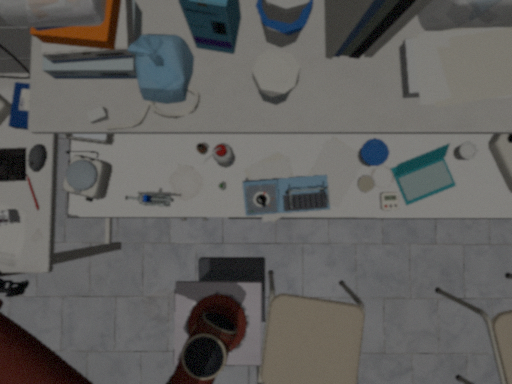

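The side view shows the rack at about (217,275) and the dryer at about (260,200). The top view has the rack at about (153,198), the dryer at 243–329 × 177–214 and the dial at (262,200). I'll zoom in on these.

```bash
cat > h.py <<'E'
import numpy as np,cv2
from scipy.spatial.transform import Rotation as R
from scipy.optimize import least_squares
from plant import get_calibration
C={n:get_calibration(n) for n in("side","top")}
def proj(n,P):
    c=C[n];p=(np.atleast_2d(P)-c["xyz"])@R.from_quat(c["rotation"]).as_matrix()
    return np.c_[c["cx"]+c["fx"]*p[:,0]/-p[:,2], c["cy"]+c["fy"]*(-p[:,1])/-p[:,2]]
def ray_z(n,uv,z):
    c=C[n];d=R.from_quat(c["rotation"]).apply([(uv[0]-c["cx"])/c["fx"],-(uv[1]-c["cy"])/c["fy"],-1])
    return c["xyz"]+d*(z-c["xyz"][2])/d[2]
def frame(x,y,yaw,P):
    return R.from_euler('z',yaw).apply(np.atleast_2d(P))+[x,y,0]
def crop(img,u0,v0,u1,v1,s,name):
    im=img[v0:v1,u0:u1]
    if im.shape[2]==3: im=im[:,:,::-1]
    im=cv2.resize(im,None,fx=s,fy=s,interpolation=cv2.INTER_CUBIC)
    for u in range((u0//10+1)*10,u1,10):
        cv2.line(im,((u-u0)*s,0),((u-u0)*s,6 if u%50 else 14),(0,0,255),1)
        if u%20==0: cv2.putText(im,str(u),((u-u0)*s-8,20),0,.35,(0,0,255))
    for v in range((v0//10+1)*10,v1,10):
        cv2.line(im,(0,(v-v0)*s),(6,(v-v0)*s),(0,0,255),1)
        if v%20==0: cv2.putText(im,str(v),(8,(v-v0)*s+4),0,.35,(0,0,255))
    cv2.imwrite("pics/"+name,im)
E
python3 - <<'E'
from h import *
s=cv2.imread("pics/side0.png")[:,:,::-1];t=cv2.imread("pics/top0.png")[:,:,::-1]
crop(s,190,150,310,240,6,"s_dry.png")
crop(s,170,220,270,320,6,"s_rack.png")
crop(t,235,165,335,225,8,"t_dry.png")
crop(t,115,135,235,215,6,"t_rack.png")
E
```

```text
(no output)
```

View pics/s_dry.png

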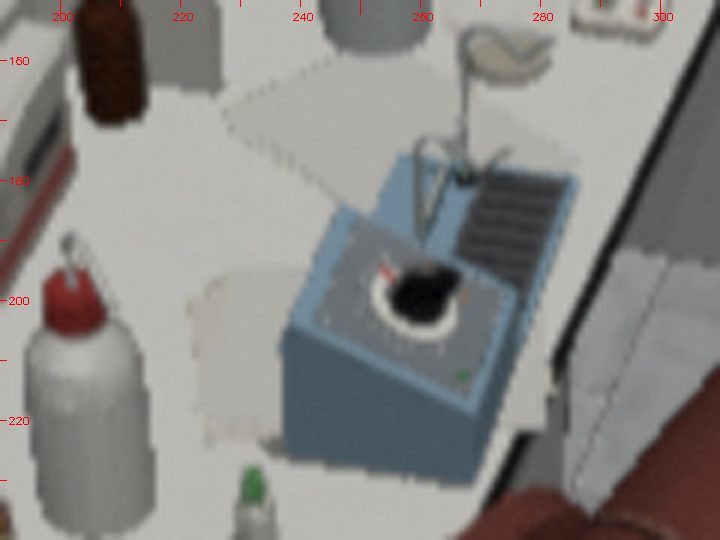

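View pics/s_rack.png

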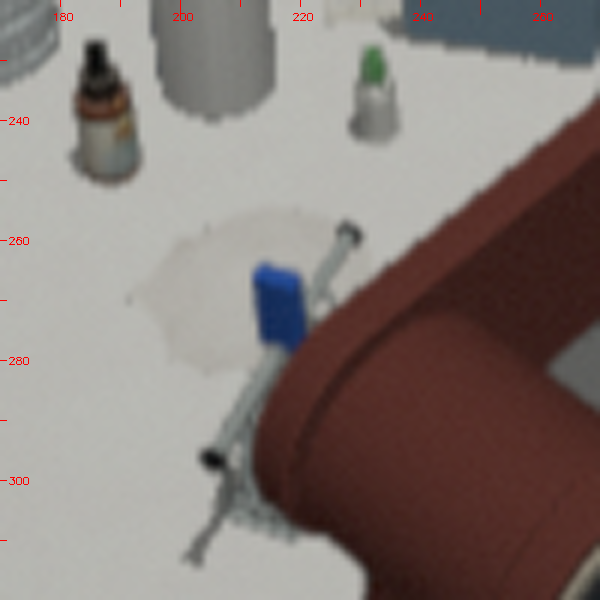

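View pics/t_dry.png

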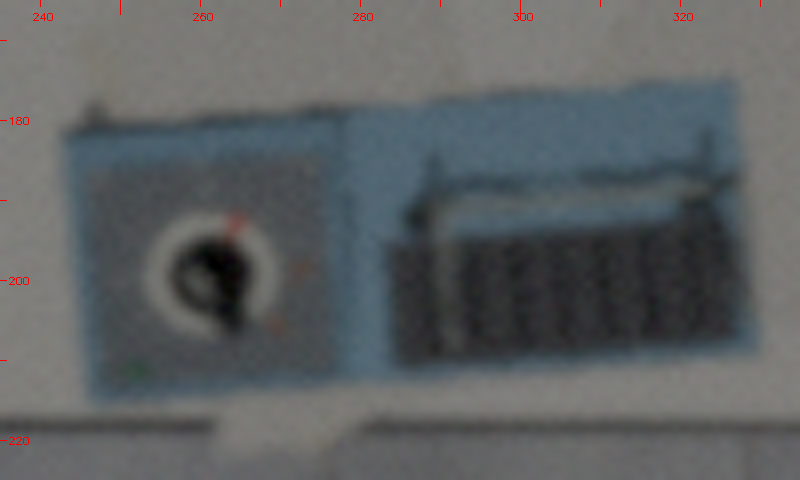

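View pics/t_rack.png

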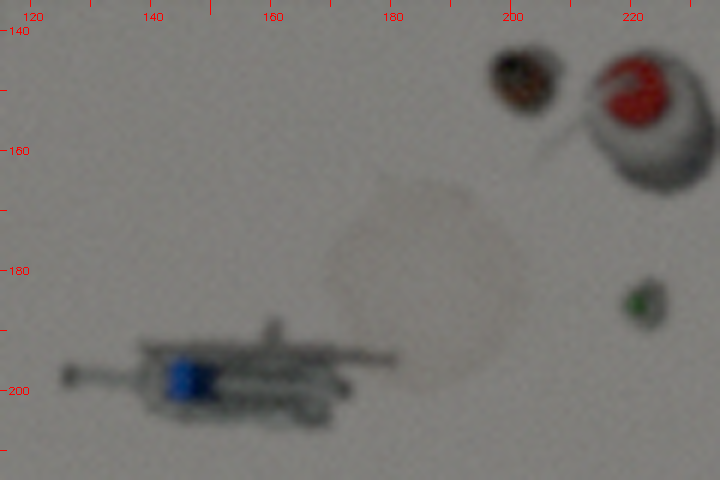

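```bash
cat > fit.py <<'E'
from h import *
def fit(obs,x0):
    def f(p): return np.concatenate([(proj(n,frame(*p[:3],P))-uv).ravel() for n,P,uv in obs])
    r=least_squares(f,x0,x_scale=[100,100,1],loss='soft_l1')
    return r.x,f(r.x).reshape(-1,2)
D=[("top",(95,-155,18),(326.5,175)),("top",(-35,-155,18),(329.5,208.5)),("top",(-34,155,63),(246.5,215)),
("side",(-35,155,0),(269,231)),("side",(95,155,0),(237,226)),("side",(-34,155,63),(269,219)),("side",(80,35,116),(247,184)),
("side",(-34,35,63),(276,199)),("side",(95,-155,18),(256.5,175)),("side",(-35,-155,18),(286,180))]
K=[("top",(0,80,95),(126.5,197.5)),("top",(0,-80,95),(172.5,200)),("side",(0,80,95),(205,296.5)),("side",(0,-80,95),(228,259)),
 ("side",(0,0,146),(214.5,266)),]
if __name__=="__main__":
    for n,o,x0 in(("dryer",D,(500,-200,0)),("rack",K,(450,250,0))):
        for cam in("both","side","top"):
            oo=[q for q in o if cam in("both",q[0])]
            x,r=fit(oo,x0);print(n,cam,x.round(3));
            if cam=="both":print(r.round(1).tolist())
E
python3 fit.py
```

```text
dryer both [ 4.39717e+02 -2.54722e+02  7.90000e-02]
[[0.1, -1.0], [0.3, 0.7], [-1.6, 0.4], [0.4, 1.1], [-1.8, 0.5], [0.1, 0.1], [-0.3, -1.0], [0.4, -0.7], [-0.3, -0.7], [0.7, -1.6]]
dryer side [ 4.39205e+02 -2.53405e+02  7.90000e-02]
dryer top [ 4.40228e+02 -2.55692e+02  7.90000e-02]
rack both [ 4.51997e+02  2.29132e+02 -5.20000e-02]
[[-0.4, -0.4], [-0.6, -0.4], [-0.0, 0.1], [0.1, -0.2], [1.2, -0.6]]
rack side [ 4.52736e+02  2.30304e+02 -5.10000e-02]
rack top [ 4.50575e+02  2.27377e+02 -5.20000e-02]
```

```bash
cat > mv.py <<'E'
from h import *
from plant import status
def tgt(yaw,lean_deg,flip=None,rz=None):
    # lean: approach (sin,0,-cos) in frame yaw ; tool z = s*frame y
    Z=R.from_euler('z',yaw)
    a=Z.apply([np.sin(np.radians(lean_deg)),0,-np.cos(np.radians(lean_deg))])
    cur=R.from_quat(status.state()["eef_rot"]).as_matrix()
    z=Z.apply([0,1,0]); z=z*np.sign(z@cur[:,2]) if flip is None else z*flip
    return R.from_matrix(np.c_[np.cross(a,z),a,z])
def rel(grasp,Rt,back=19,say=True):
    """grasp = world point for pads; TCP=grasp+back*a. prints shift & turn in tool axes from measured pose"""
    s=status.state();Rc=R.from_quat(s["eef_rot"]);tcp=np.array(grasp)+back*Rt.as_matrix()[:,1]
    d=Rc.inv().apply(tcp-s["position"]);w=np.degrees((Rc.inv()*Rt).as_rotvec())
    print("tcp",tcp.round(1),"shift",d.round(1),"turn",w.round(2),"|d|",np.linalg.norm(d).round(),"|w|",np.linalg.norm(w).round(1));return d,w
def show():
    s=status.state();M=R.from_quat(s["eef_rot"]).as_matrix()
    print("t",s["clock"],"tcp",s["position"].round(1),"gap",s["finger_gap"].round(1),"F",s["contact_force"].round(1),"q",s["qpos"].round(2));print(M.round(3))
E
python3 - <<'E'
from mv import *
show()
rack=(452,229.1,-.052)
g=frame(*rack,(0,0,130))[0];print(g)
rel(g+[0,0,70],tgt(-.052,20)); 
E
```

```text
Traceback (most recent call last):
  File "mv.py", line 17, in show
    print("t",s["clock"],"tcp",s["position"].round(1),"gap",s["finger_gap"].round(1),"F",s["contact_force"].round(1),"q",s["qpos"].round(2));print(M.round(3))
                                                            ^^^^^^^^^^^^^^^^^^^^^
AttributeError: 'float' object has no attribute 'round'
```

```bash
sed -i 's/s\["finger_gap"\].round(1)/round(s["finger_gap"],1)/' mv.py
python3 - <<'E'
from mv import *
show()
rack=(452,229.1,-.052)
g=frame(*rack,(0,0,130))[0];print(g)
rel(g+[0,0,70],tgt(-.052,20)); 
E
```

```text
t 0.1 tcp [202.2 590.8 230.2] gap 85.5 F [-0.8  0.6  0.1] q [ 1.12  0.05  1.61 -0.    1.48 -0.12]
[[ 0.946 -0.001  0.324]
 [-0.324 -0.002  0.946]
 [-0.    -1.    -0.002]]
[452.  229.1 130. ]
tcp [458.5 228.8 182.1] shift [ 359.8   48.4 -259.4] turn [  2.88 -15.74 -19.9 ] |d| 446.0 |w| 25.5
```

```bash
python3 -m creep '[[32,4,-23,0.3,-1.4,-1.8],[64,8,-46,0.5,-2.8,-3.6],[97,13,-70,0.8,-4.2,-5.4],[129,17,-93,1,-5.6,-7.2],[161,21,-116,1.3,-7,-9]]' 0 40
python3 - <<'E'
from mv import *
show()
g=frame(452,229.1,-.052,(0,0,130))[0]
rel(g+[0,0,70],tgt(-.052,20)); 
E
```

```text
clock: 0.52
position: [317.6, 427.7, 209.4]
eef_rot: [0.703, -0.016, 0.129, -0.7]
contact_force: [0.7, 0.3, 0.5]
finger_gap: 85.3
t 0.5167 tcp [317.6 427.7 209.4] gap 85.3 F [0.7 0.3 0.5] q [ 0.86 -0.2   1.9  -0.14  1.36 -0.48]
[[ 0.966  0.158  0.203]
 [-0.202 -0.021  0.979]
 [ 0.159 -0.987  0.012]]
tcp [458.5 228.8 182.1] shift [ 172.1   53.3 -166.5] turn [  1.54  -8.64 -10.8 ] |d| 245.0 |w| 13.9
```

```bash
python3 -m creep '[[28,8,-27,0.3,-1.5,-1.9],[56,17,-54,0.5,-3,-3.7],[84,26,-81,0.8,-4.4,-5.5],[112,35,-108,1,-5.8,-7.2],[140,43,-135,1.3,-7.2,-9]]'
python3 - <<'E'
from mv import *
show()
g=frame(452,229.1,-.052,(0,0,130))[0]
rel(g+[0,0,70],tgt(-.052,20)); 
import cv2
from plant import camera
crop(camera("side"),150,180,350,330,4,"s1.png")
E
```

```text
clock: 0.93
position: [431.8, 266.1, 187.3]
eef_rot: [0.7, 0.085, 0.139, -0.695]
contact_force: [0.5, -0.8, -0.3]
finger_gap: 85.6
t 0.9333 tcp [431.8 266.1 187.3] gap 85.6 F [ 0.5 -0.8 -0.3] q [ 0.5  -0.38  2.09 -0.18  1.16 -0.95]
[[ 0.947  0.312  0.077]
 [-0.075 -0.02   0.997]
 [ 0.312 -0.95   0.005]]
tcp [458.5 228.8 182.1] shift [ 26.4  14.  -35.2] turn [ 0.22 -1.46 -1.8 ] |d| 46.0 |w| 2.3
```

View pics/s1.png

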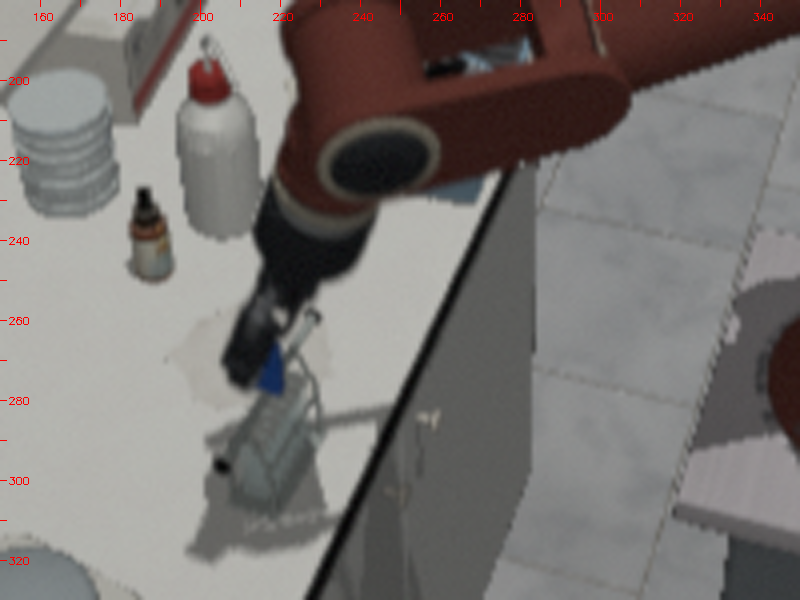

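The gripper (tip at about (240,380)/4, so px 235,275) is next to the blue tab at (217,275), with the rack still standing. I'll continue to the hover point.

```bash
python3 -m creep '[[13,7,-18,0.1,-0.7,-0.9],[26,14,-35,0.2,-1.5,-1.8],[26,14,-35,0.2,-1.5,-1.8]]'
python3 - <<'E'
from mv import *
show()
g=frame(452,229.1,-.052,(0,0,130))[0]
rel(g,tgt(-.052,20)); 
from plant import camera
crop(camera("side"),180,220,280,320,6,"s2.png")
crop(camera("top"),110,150,210,225,7,"t2.png")
E
```

```text
clock: 1.23
position: [458.1, 227.9, 181.4]
eef_rot: [0.7, 0.102, 0.142, -0.692]
contact_force: [0.0, 0.7, 0.5]
finger_gap: 85.4
t 1.2333 tcp [458.1 227.9 181.4] gap 85.4 F [0.  0.7 0.5] q [ 0.4  -0.39  2.12 -0.17  1.11 -1.06]
[[ 0.939  0.339  0.057]
 [-0.053 -0.021  0.998]
 [ 0.34  -0.94  -0.002]]
tcp [458.5 228.8 112.1] shift [-23.2  65.2   1. ] turn [ 0.18 -0.22 -0.12] |d| 69.0 |w| 0.3
```

View pics/s2.png

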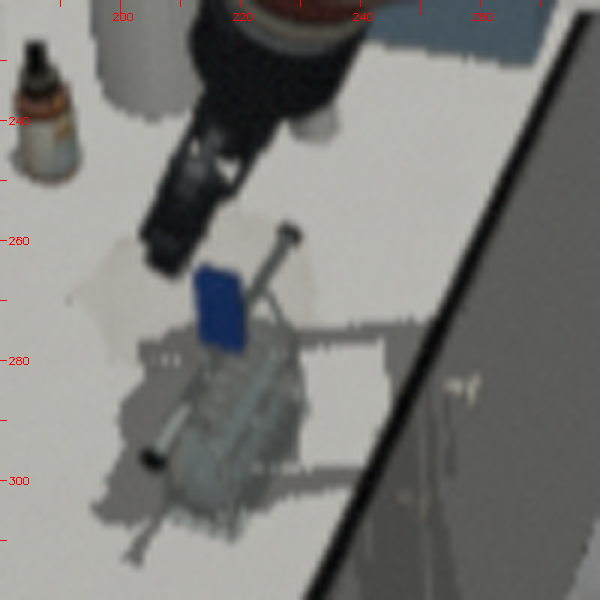

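View pics/t2.png

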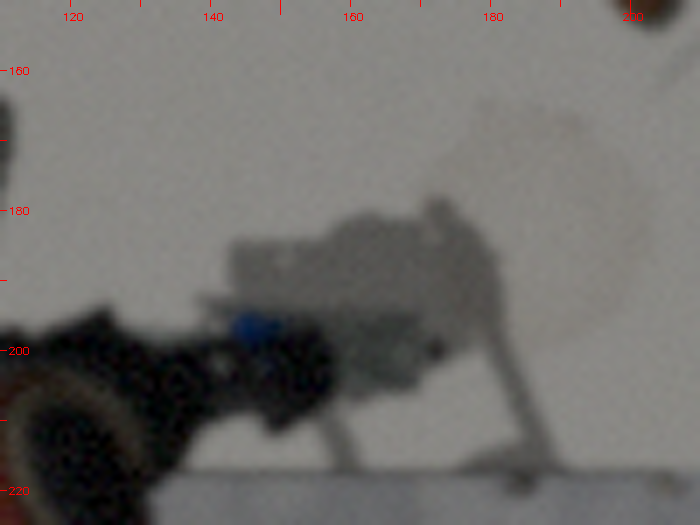

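```bash
python3 - <<'E'
from mv import *
s=status.state();M=R.from_quat(s["eef_rot"]).as_matrix();p=s["position"]
for k in(-50,0,50):
    q=p+M[:,2]*k-M[:,1]*13
    print(k,proj("side",q),proj("top",q))
g=frame(452,229.1,-.052,[(0,0,146),(0,6,146),(0,-6,146)]);print(proj("side",g),proj("top",g))
E
```

```text
-50 [[221.40154614 242.74919815]] [[154.39609155 197.38446011]]
0 [[213.93745901 254.14188217]] [[138.84225858 196.49918792]]
50 [[206.06601246 266.15633241]] [[123.30614913 195.6149245 ]]
[[215.7171733  265.37046944]
 [214.82660769 266.78398705]
 [216.60219956 263.96574397]] [[144.19263726 197.59030988]
 [142.40220757 197.49387298]
 [145.98330368 197.68675953]]
```

Both pictures agree with the prediction: the near finger is at about (208,265) in the side view and the tab top at (216,265). I'll descend and grip.

```bash
python3 -m creep '[[-6,16,0,0,0,0],[-12,33,0,0,0,0],[-18,49,0,0,0,0],[-23,65,0,0,0,0],[-23,65,0,0,0,0]]'
python3 - <<'E'
from mv import *
show()
g=frame(452,229.1,-.052,(0,0,130))[0]
rel(g,tgt(-.052,20)); 
from plant import camera
crop(camera("side"),180,220,280,320,6,"s3.png")
E
```

```text
clock: 1.75
position: [455.2, 230.7, 109.5]
eef_rot: [0.701, 0.102, 0.138, -0.693]
contact_force: [-0.4, -0.5, -1.0]
finger_gap: 85.6
t 1.75 tcp [455.2 230.7 109.5] gap 85.6 F [-0.4 -0.5 -1. ] q [ 0.41 -0.31  2.18 -0.18  0.97 -1.03]
[[ 0.941  0.334  0.052]
 [-0.048 -0.02   0.999]
 [ 0.334 -0.942 -0.003]]
tcp [458.5 228.8 112.1] shift [ 4.  -1.4 -1.8] turn [ 0.14  0.05 -0.47] |d| 5.0 |w| 0.5
```

View pics/s3.png

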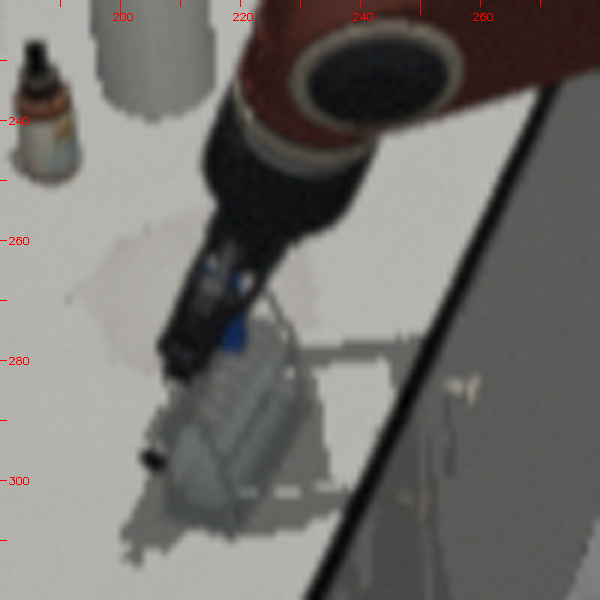

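```bash
python3 -m creep '[[4,-1,-2,0,0,-0.5],[4,-1,-2,0,0,-0.5]]' && python3 -m creep '[[0,0,0,0,0,0],[0,0,0,0,0,0],[0,0,0,0,0,0],[0,0,0,0,0,0],[0,0,0,0,0,0]]' 255 60
python3 -m creep '[[0,0,0,0,0,0],[0,0,0,0,0,0],[0,0,0,0,0,0],[0,0,0,0,0,0],[0,0,0,0,0,0]]'
python3 - <<'E'
from mv import *
show()
g=frame(452,229.1,-.052,(0,0,130))[0]
rel(g+[0,0,10],tgt(-.052,20)); 
E
```

```text
clock: 1.97
position: [462.8, 229.2, 118.3]
eef_rot: [0.698, 0.108, 0.145, -0.693]
contact_force: [-0.8, -0.6, 0.3]
finger_gap: 85.6
clock: 2.38
position: [461.6, 228.5, 116.3]
eef_rot: [0.699, 0.107, 0.144, -0.692]
contact_force: [-0.1, 0.7, -0.2]
finger_gap: 25.5
clock: 2.8
position: [461.8, 228.6, 116.3]
eef_rot: [0.699, 0.107, 0.144, -0.692]
contact_force: [1.4, 0.8, 0.3]
finger_gap: 11.2
t 2.8 tcp [461.8 228.6 116.3] gap 11.2 F [1.4 0.8 0.3] q [ 0.4  -0.31  2.17 -0.19  0.97 -1.04]
[[ 0.936  0.349  0.053]
 [-0.05  -0.018  0.999]
 [ 0.35  -0.937  0.001]]
tcp [458.5 228.8 122.1] shift [-1.  -6.6 -0. ] turn [-0.01 -0.07  0.47] |d| 7.0 |w| 0.5
```

```bash
python3 -m creep '[[5,-14,0,0,0,0],[15,-40,0,0,0,0],[29,-78,0,0,0,0],[43,-115,0,0,0,0],[59,-159,0,0,0,0]]'
python3 -m creep '[[0,0,0,0,0,0],[0,0,0,0,0,0]]'
python3 - <<'E'
from mv import *
show()
yaw=.079
g=frame(439.7,-254.7,yaw,(0,-65,280))[0];print(g)
rel(g,tgt(yaw,20)); 
from plant import camera
crop(camera("side"),150,150,310,300,4,"s4.png")
E
```

```text
clock: 3.22
position: [459.9, 227.9, 279.8]
eef_rot: [0.7, 0.105, 0.142, -0.692]
contact_force: [1.1, 0.7, -2.3]
finger_gap: 11.1
clock: 3.38
position: [462.2, 228.8, 283.8]
eef_rot: [0.698, 0.108, 0.146, -0.693]
contact_force: [-0.0, 0.1, -4.0]
finger_gap: 11.5
t 3.3833 tcp [462.2 228.8 283.8] gap 11.5 F [-0.   0.1 -4. ] q [ 0.4  -0.45  1.99 -0.16  1.28 -1.1 ]
[[ 0.934  0.353  0.053]
 [-0.051 -0.017  0.999]
 [ 0.353 -0.936  0.002]]
[ 444.82966041 -319.49727297  280.        ]
tcp [ 451.3 -319.   262.1] shift [   9.9   25.4 -547.7] turn [ 2.5  -7.15  0.69] |d| 548.0 |w| 7.6
```

View pics/s4.png

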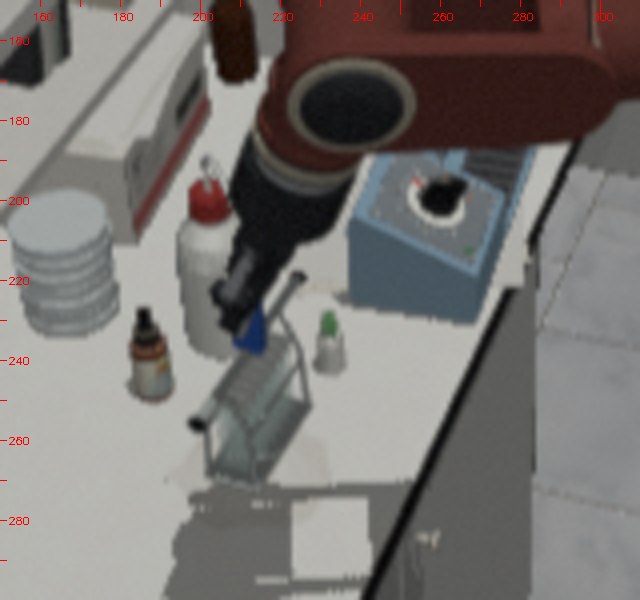

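The rack is off the table and held level at about (213,230)–(200,255). Now I'll carry it across to above the hooks.

```bash
python3 -m creep '[[0,0,-12,0,0,0],[1,1,-34,0.2,-0.5,0],[1,2,-62,0.4,-1,0],[2,4,-94,0.5,-1.4,0.1],[2,5,-128,0.6,-1.8,0.1]]'
python3 -m creep '[[0,1,-34,0.1,-0.4,0],[1,2,-68,0.2,-0.8,0],[1,3,-102,0.4,-1.2,0.1],[2,4,-136,0.5,-1.6,0.1],[2,5,-170,0.6,-2,0.2]]'
python3 - <<'E'
from mv import *
show()
yaw=.079
g=frame(439.7,-254.7,yaw,(0,-65,285))[0]
rel(g,tgt(yaw,20)); 
E
```

```text
clock: 3.85
position: [456.3, 99.7, 271.8]
eef_rot: [0.698, 0.116, 0.128, -0.695]
contact_force: [0.7, -0.5, -3.1]
finger_gap: 11.2
clock: 4.27
position: [456.6, -70.8, 268.5]
eef_rot: [-0.696, -0.127, -0.116, 0.697]
contact_force: [1.0, -0.5, -3.5]
finger_gap: 11.4
t 4.2667 tcp [456.6 -70.8 268.5] gap 11.4 F [ 1.  -0.5 -3.5] q [-0.4  -0.64  2.13  0.14  1.33 -2.  ]
[[ 0.941  0.339 -0.016]
 [ 0.016  0.005  1.   ]
 [ 0.339 -0.941 -0.001]]
tcp [ 451.3 -319.   267.1] shift [  -9.3   -1.7 -248.1] turn [ 1.27 -3.35 -0.19] |d| 248.0 |w| 3.6
```

```bash
python3 -m creep '[[-1,-2,-34,0.2,-0.5,0],[-2,-3,-68,0.4,-1,0],[-3,-3,-102,0.6,-1.5,0],[-4,-3,-136,0.8,-2,0],[-6,-3,-166,1,-2.5,-0.1]]'
python3 -m creep '[[-1,0,-26,0.1,-0.3,0],[-1,0,-48,0.2,-0.5,0],[-2,0,-66,0.2,-0.7,0],[-2,0,-78,0.3,-0.8,0],[-2,0,-80,0.3,-0.8,0]]'
python3 -m creep '[[0,0,0,0,0,0],[0,0,0,0,0,0]]'
python3 - <<'E'
from mv import *
show()
yaw=.079
g=frame(439.7,-254.7,yaw,(0,-65,285))[0]
rel(g,tgt(yaw,20)); 
from plant import camera
crop(camera("side"),200,110,320,230,5,"s5.png")
crop(camera("top"),230,150,350,230,6,"t5.png")
E
```

```text
clock: 4.68
position: [452.7, -237.0, 269.7]
eef_rot: [-0.691, -0.144, -0.101, 0.701]
contact_force: [1.3, 0.4, -2.9]
finger_gap: 10.7
clock: 5.1
position: [456.5, -316.4, 269.8]
eef_rot: [-0.69, -0.149, -0.096, 0.701]
contact_force: [0.3, 0.3, -2.4]
finger_gap: 11.4
clock: 5.27
position: [457.4, -314.5, 272.1]
eef_rot: [-0.691, -0.151, -0.096, 0.701]
contact_force: [-0.6, -1.1, -2.9]
finger_gap: 11.3
t 5.2667 tcp [ 457.4 -314.5  272.1] gap 11.3 F [-0.6 -1.1 -2.9] q [-0.88 -0.31  1.9   0.29  1.35 -2.57]
[[ 0.936  0.343 -0.079]
 [ 0.074  0.028  0.997]
 [ 0.345 -0.939  0.001]]
tcp [ 451.3 -319.   267.1] shift [-7.8  2.4 -4. ] turn [-0.03 -0.01  0.16] |d| 9.0 |w| 0.2
```

View pics/s5.png

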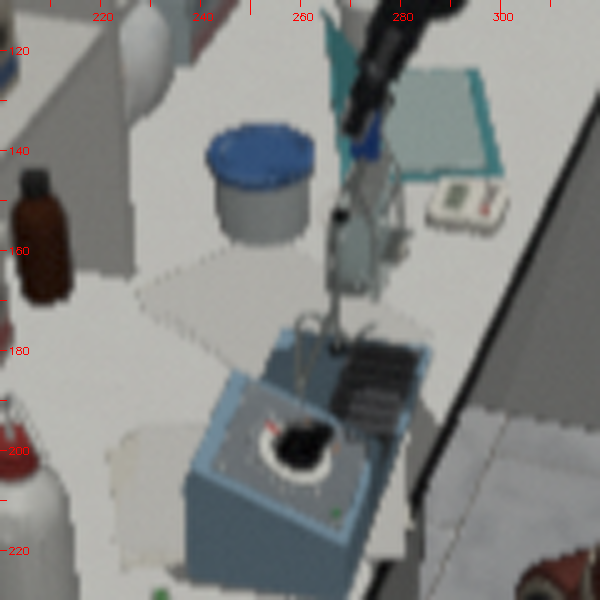

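View pics/t5.png

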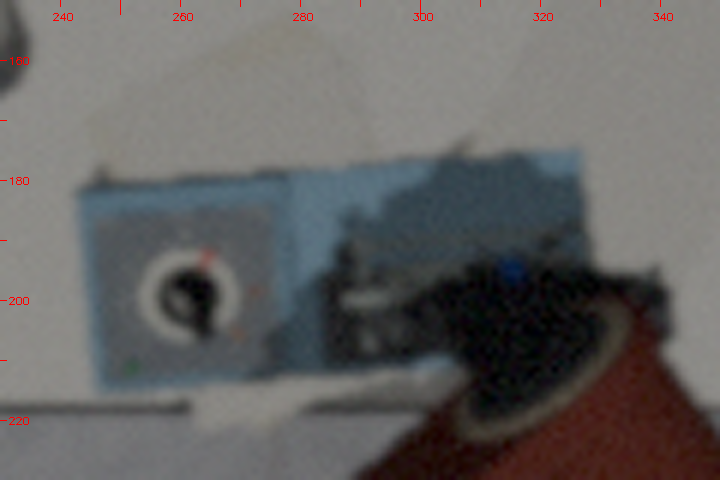

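```bash
python3 - <<'E'
from mv import *
s=status.state();M=R.from_quat(s["eef_rot"]).as_matrix();g=s["position"]-19*M[:,1]
print(g)
for dx in(0,-3,-6):
  P=frame(g[0]+dx,g[1],.077,[(0,80,g[2]-39),(0,-80,g[2]-39),(0,0,g[2]+12)])
  print(dx,proj("side",P).round(1).tolist(),proj("top",P).round(1).tolist())
im=cv2.imread("pics/s5.png")
E
python3 - <<'E'
import sys;sys.path.insert(0,'.')
from h import *
from plant import camera
crop(camera("side"),250,120,300,200,9,"s6.png")
E
```

```text
[ 451.16782584 -314.92716931  290.87224058]
0 [[266.4, 152.6], [276.4, 129.8], [271.6, 128.7]] [[285.8, 198.4], [338.7, 194.4], [314.7, 195.4]]
-3 [[267.2, 152.7], [277.1, 129.9], [272.3, 128.8]] [[285.8, 199.4], [338.7, 195.4], [314.7, 196.5]]
-6 [[268.0, 152.8], [277.9, 130.0], [273.1, 128.9]] [[285.8, 200.3], [338.7, 196.4], [314.8, 197.5]]
```

View pics/s6.png

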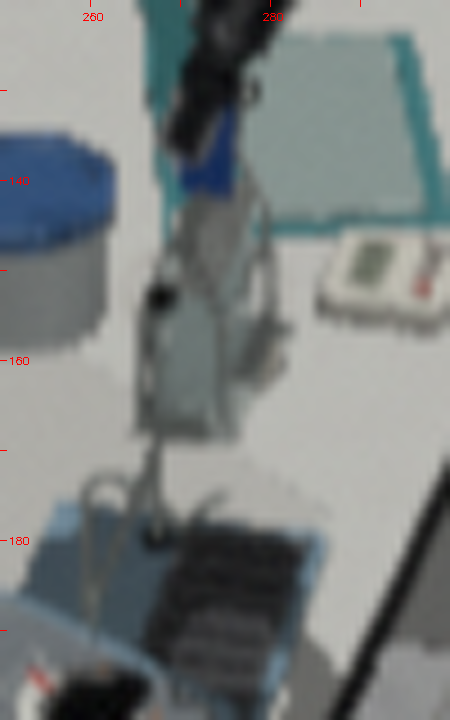

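```bash
python3 - <<'E'
from mv import *
D=(439.7,-254.7,.079)
from plant import camera
im=cv2.imread("pics/side0.png");im=cv2.resize(im[145:245,225:305],None,fx=7,fy=7,interpolation=cv2.INTER_CUBIC)
t=cv2.imread("pics/top0.png");t=cv2.resize(t[165:225,235:335],None,fx=7,fy=7,interpolation=cv2.INTER_CUBIC)
def dr(P,c):
    W=frame(*D,P)
    for n,I,o in(("side",im,(225,145)),("top",t,(235,165))):
        q=((proj(n,W)-o+0.5)*7).astype(int)
        cv2.polylines(I,[q.reshape(-1,1,2)],False,c,1)
for y in(-2,-128):
    dr([(-19.5,y,147),(-4,y,130),(0,y,128),(19.5,y,147),(40,y,147),(40,y,18)],(0,255,0))
dr([(-35,-155,18),(95,-155,18),(95,35,18),(-35,35,18),(-35,-155,18)],(0,255,255))
dr([(-34,35,63),(80,35,116),(80,155,116),(-34,155,63),(-34,35,63)],(255,0,255))
ax=np.array([-.4226,0,.9063]);c=np.array([20,95,88]);up=np.array([.9063,0,.4226]);rt=np.array([0,-1,0])
th=np.linspace(0,6.3,40)
for r,h in((31,1),(19.5,7)): dr([c+h*ax+r*(np.cos(a)*up+np.sin(a)*rt) for a in th],(0,0,255))
dr([c,c+35*ax],(255,0,0))
cv2.imwrite("pics/ov_s.png",im);cv2.imwrite("pics/ov_t.png",t)
s=status.state();Rc=R.from_quat(s["eef_rot"])
yaw=.079
g=frame(*D,(4,-65,300))[0];rel(g,tgt(yaw,20))
E
```

```text
tcp [ 455.3 -318.7  282.1] shift [ 0.4 -9.2 -3.9] turn [0.08 0.06 0.23] |d| 10.0 |w| 0.2
```

View pics/ov_s.png

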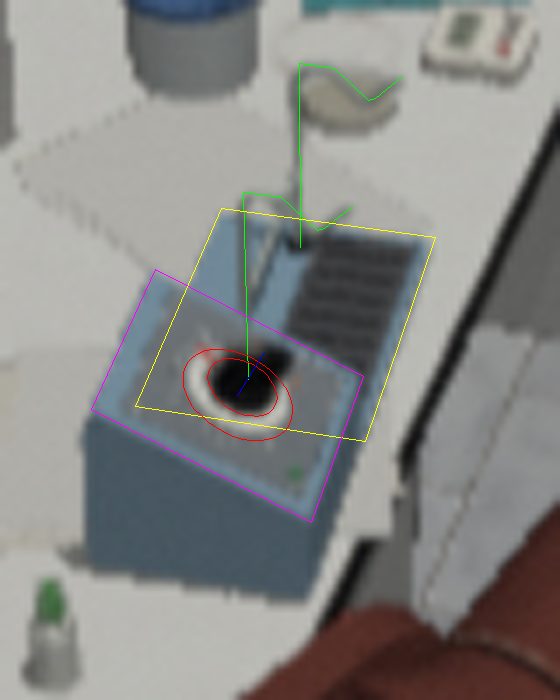

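View pics/ov_t.png

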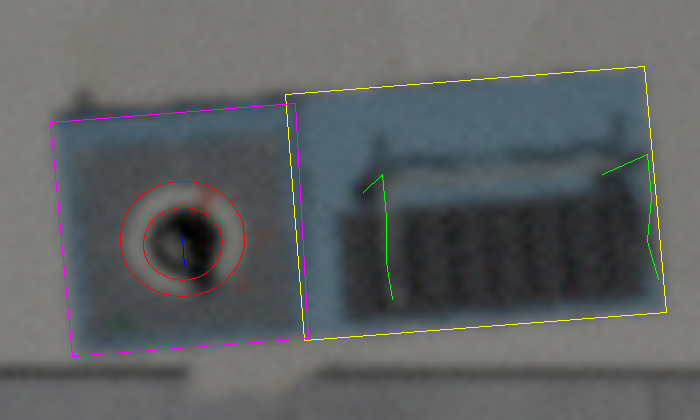

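The overlay of the fitted hooks lines up with the picture (left hook at about (275,175), right hook at about (282,157) in the side view). I'll lower to just above the hooks and check.

```bash
python3 - <<'E'
from mv import *
g=frame(439.7,-254.7,.079,(4,-65,206))[0];rel(g,tgt(.079,20))
E
```

```text
tcp [ 455.3 -318.7  188.1] shift [-32.1  79.   -3.8] turn [0.08 0.06 0.23] |d| 85.0 |w| 0.2
```

```bash
python3 -m creep '[[-6,13,-1,0,0,0],[-13,32,-2,0,0,0],[-20,52,-3,0,0,0.2],[-27,68,-4,0,0,0.2],[-32,79,-4,0,0,0.2]]'
python3 -m creep '[[0,0,0,0,0,0],[0,0,0,0,0,0]]'
python3 - <<'E'
from mv import *
show()
g=frame(439.7,-254.7,.079,(4,-65,206))[0];rel(g,tgt(.079,20))
from plant import camera
s=status.state();M=R.from_quat(s["eef_rot"]).as_matrix();g=s["position"]-19*M[:,1]
P=frame(g[0]-4,g[1],.079,[(0,80,g[2]-39),(0,-80,g[2]-39)]);print(g,proj("side",P).round(1).tolist(),proj("top",P).round(1).tolist())
crop(camera("side"),245,125,310,205,8,"s7.png")
crop(camera("top"),270,160,350,225,8,"t7.png")
E
```

```text
clock: 5.83
position: [454.3, -318.6, 184.8]
eef_rot: [-0.691, -0.149, -0.095, 0.701]
contact_force: [0.3, 0.3, -3.1]
finger_gap: 11.2
clock: 6.0
position: [455.0, -319.4, 187.3]
eef_rot: [-0.691, -0.15, -0.095, 0.701]
contact_force: [0.0, 0.2, -2.7]
finger_gap: 11.5
t 6.0 tcp [ 455.  -319.4  187.3] gap 11.5 F [ 0.   0.2 -2.7] q [-0.89 -0.24  1.99  0.31  1.21 -2.62]
[[ 0.937  0.341 -0.078]
 [ 0.074  0.026  0.997]
 [ 0.342 -0.94  -0.   ]]
tcp [ 455.3 -318.7  188.1] shift [ 0.6 -0.7  0.7] turn [ 0.03 -0.03 -0.01] |d| 1.0 |w| 0.0
[ 448.51192532 -319.87917092  205.14728148] [[268.8, 171.7], [278.2, 148.4]] [[285.5, 201.7], [334.5, 198.0]]
```

View pics/s7.png

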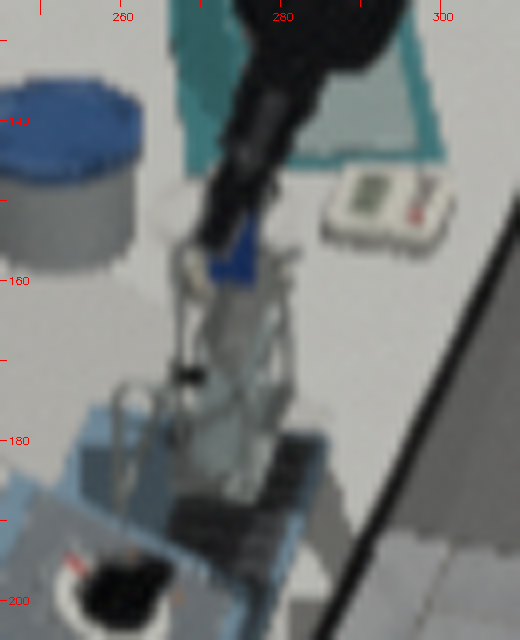

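View pics/t7.png

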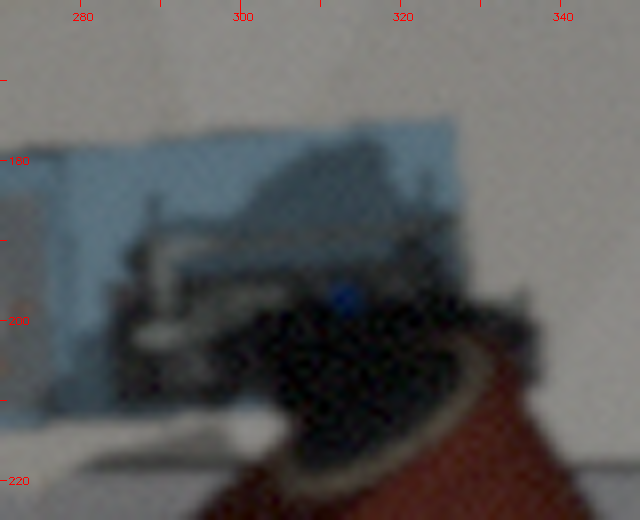

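The left cap is at (268,172), within 0.5 px of where it should be, just above the left hook. I'll lower it into the hooks while watching the force.

```bash
python3 -m creep '[[-2,6,1,0,0,0],[-4,12,1,0,0,0],[-6,18,1,0,0,0],[-8,23,1,0,0,0],[-8,23,1,0,0,0]]'
python3 -m creep '[[-1,3,0,0,0,0],[-2,6,0,0,0,0],[-3,8,0,0,0,0],[-3,8,0,0,0,0]]'
python3 - <<'E'
from mv import *
show()
from plant import camera
s=status.state();M=R.from_quat(s["eef_rot"]).as_matrix();g=s["position"]-19*M[:,1]
P=frame(g[0]-4,g[1],.079,[(0,80,g[2]-39),(0,-80,g[2]-39)]);print(g,proj("side",P).round(1).tolist())
print(proj("side",frame(439.7,-254.7,.079,[(0,15,134),(-19.5,-2,147)])))
crop(camera("side"),245,125,310,205,8,"s8.png")
E
```

```text
clock: 6.52
position: [454.8, -318.2, 161.7]
eef_rot: [-0.691, -0.149, -0.095, 0.701]
contact_force: [0.2, 0.4, -3.7]
finger_gap: 11.2
clock: 6.85
position: [455.6, -319.1, 155.2]
eef_rot: [-0.692, -0.15, -0.096, 0.7]
contact_force: [0.2, 0.0, -3.1]
finger_gap: 11.1
t 6.85 tcp [ 455.6 -319.1  155.2] gap 11.1 F [ 0.2  0.  -3.1] q [-0.89 -0.21  2.02  0.31  1.15 -2.64]
[[ 0.936  0.342 -0.078]
 [ 0.074  0.025  0.997]
 [ 0.343 -0.939 -0.002]]
[ 449.15018891 -319.55060447  173.08680754] [[268.7, 178.8], [278.0, 155.2]]
[[268.74681235 178.82932056]
 [274.91248984 174.0361363 ]]
```

View pics/s8.png

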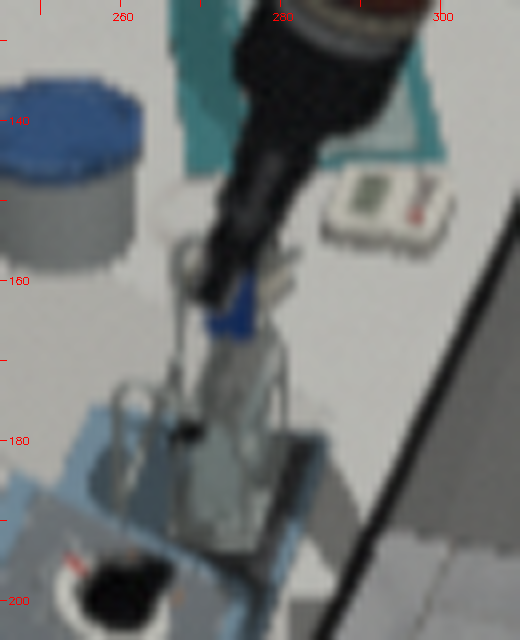

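The cap is at (268.5,179), the predicted seated pixel, but the full weight is still on the gripper. I'll creep lower.

```bash
python3 -m creep '[[-0.5,1.5,0,0,0,0],[-1,3,0,0,0,0],[-1,3,0,0,0,0],[-1,3,0,0,0,0]]'
python3 -m creep '[[-0.5,1,0,0,0,0],[-0.7,2,0,0,0,0],[-0.7,2,0,0,0,0],[-0.7,2,0,0,0,0]]'
```

```text
clock: 7.23
position: [456.2, -319.4, 154.6]
eef_rot: [-0.692, -0.151, -0.096, 0.7]
contact_force: [-4.8, 2.9, 6.9]
finger_gap: 11.1
clock: 7.57
position: [456.4, -319.5, 154.4]
eef_rot: [-0.692, -0.152, -0.096, 0.7]
contact_force: [-8.9, 6.1, 16.1]
finger_gap: 11.2
```

```bash
python3 -m creep '[[0.6,-1.6,0,0,0,0],[0.6,-1.6,0,0,0,0],[0.6,-1.6,0,0,0,0]]'
python3 - <<'E'
from mv import *
show();print(status.state()["moment"])
from plant import camera
crop(camera("side"),245,125,310,205,8,"s9.png")
crop(camera("top"),270,160,350,225,8,"t9.png")
E
```

```text
clock: 7.82
position: [456.2, -319.4, 154.5]
eef_rot: [-0.692, -0.151, -0.096, 0.7]
contact_force: [-5.7, 4.0, 9.0]
finger_gap: 11.4
t 7.8167 tcp [ 456.2 -319.4  154.5] gap 11.4 F [-5.7  4.   9. ] q [-0.89 -0.21  2.02  0.31  1.14 -2.64]
[[ 0.936  0.343 -0.079]
 [ 0.075  0.025  0.997]
 [ 0.344 -0.939 -0.003]]
[0.74738612 0.62282385 0.36334382]
```

View pics/s9.png

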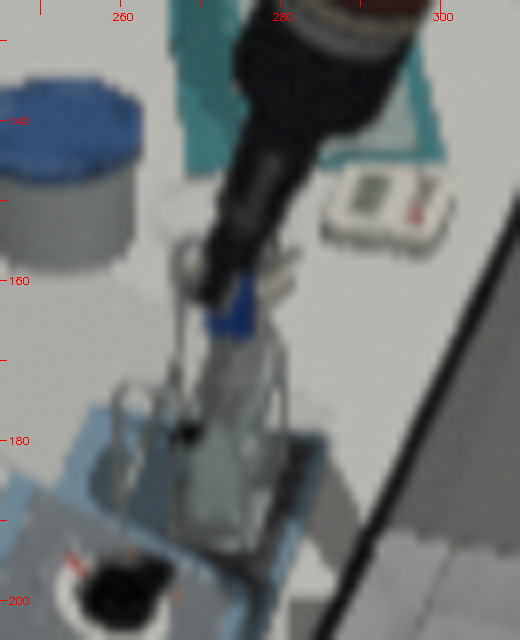

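View pics/t9.png

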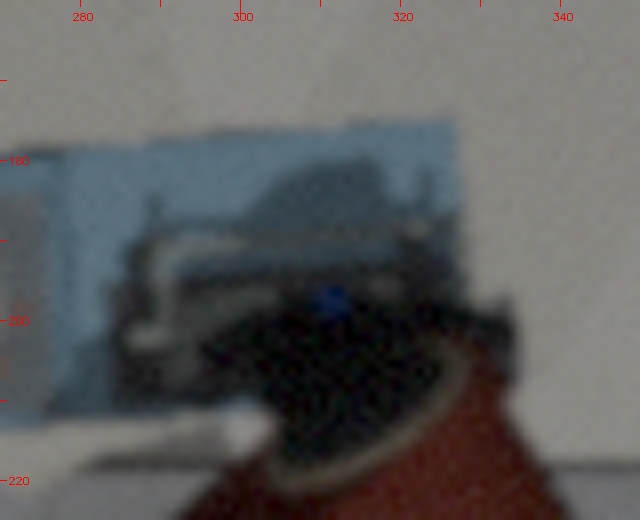

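```bash
python3 -m creep '[[0.4,-1,0,0,0,0],[0.4,-1,0,0,0,0],[0.4,-1,0,0,0,0],[0.4,-1,0,0,0,0],[0.4,-1,0,0,0,0]]' 130
python3 - <<'E'
from mv import *
show()
from plant import camera
crop(camera("side"),245,125,310,205,8,"s10.png")
E
```

```text
clock: 8.33
position: [455.6, -319.0, 152.6]
eef_rot: [-0.692, -0.15, -0.096, 0.7]
contact_force: [0.4, 0.3, 0.4]
finger_gap: 41.8
t 8.3333 tcp [ 455.6 -319.   152.6] gap 41.8 F [0.4 0.3 0.4] q [-0.89 -0.21  2.02  0.31  1.14 -2.64]
[[ 0.937  0.341 -0.078]
 [ 0.074  0.025  0.997]
 [ 0.342 -0.94  -0.001]]
```

View pics/s10.png

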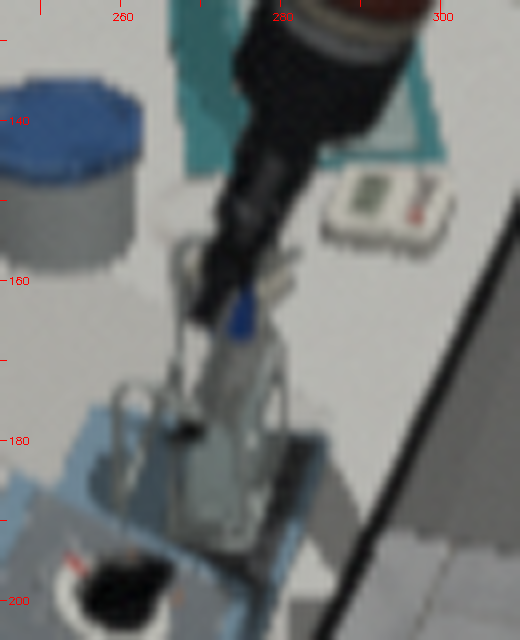

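The rack hangs still after release: cap at (268,179), fingers clear on both sides. I'll withdraw along the fingers.

```bash
python3 -m creep '[[0,-10,0,0,0,0],[0,-30,0,0,0,0],[0,-60,0,0,0,0],[0,-95,0,0,0,0],[0,-130,0,0,0,0]]'
python3 -m creep '[[0,0,0,0,0,0]]'
python3 - <<'E'
from mv import *
show()
from plant import camera
S=camera("side");T=camera("top")
crop(S,235,145,300,225,8,"s11.png")
crop(T,240,165,340,225,8,"t11.png")
cv2.imwrite("pics/side11.png",S[:,:,::-1]);cv2.imwrite("pics/top11.png",T[:,:,::-1])
E
```

```text
clock: 8.8
position: [410.4, -321.8, 276.2]
eef_rot: [-0.691, -0.15, -0.095, 0.7]
contact_force: [0.3, -1.2, -0.0]
finger_gap: 42.3
clock: 8.88
position: [411.9, -325.1, 284.7]
eef_rot: [0.695, 0.153, 0.098, -0.695]
contact_force: [0.2, -0.0, 1.1]
finger_gap: 41.6
t 8.8833 tcp [ 411.9 -325.1  284.7] gap 41.6 F [ 0.2 -0.   1.1] q [-0.97 -0.39  1.95  0.31  1.4  -2.65]
[[ 0.934  0.349 -0.077]
 [ 0.077  0.014  0.997]
 [ 0.349 -0.937 -0.014]]
```

View pics/s11.png

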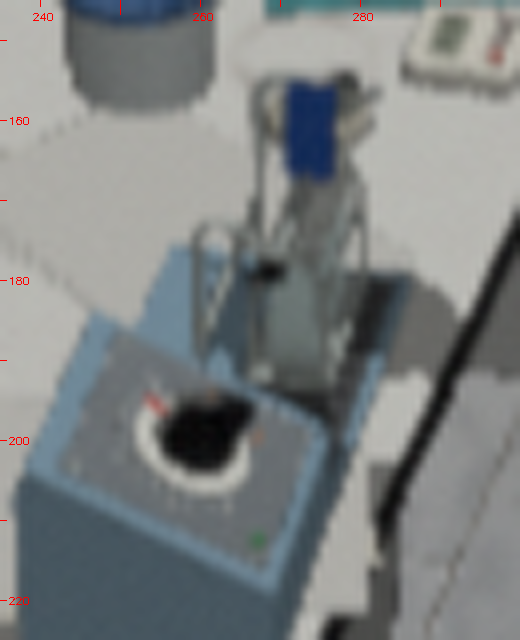

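View pics/t11.png

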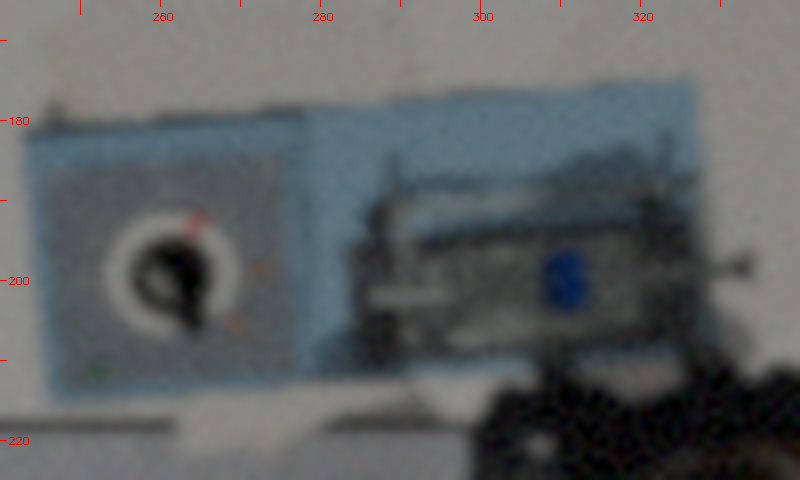

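Both bar ends lie where the seated model puts them: left cap at (268,179), right cap at (278,155), and the blue tab upright. Next I'll measure the dial and the mark. The mark is at about (254,195) side and (264.5,193) top.

```bash
cat > dial.py <<'E'
from h import *
D=(439.7,-254.7,.079)
ax=np.array([-.4226,0,.9063]);c0=np.array([20,95,88.]);up=np.array([.9063,0,.4226]);rt=np.array([0,-1,0.])
def pt(r,a,h): return c0+h*ax+r*(np.cos(a)*up+np.sin(a)*rt)
def uv(n,P): return proj(n,frame(*D,P))
def plane_uv(n,p,h):
    """pixel -> polar on plane at height h above the panel"""
    c=C[n];d=R.from_quat(c["rotation"]).apply([(p[0]-c["cx"])/c["fx"],-(p[1]-c["cy"])/c["fy"],-1])
    Z=R.from_euler('z',D[2]);o=Z.inv().apply(c["xyz"]-[D[0],D[1],0]);d=Z.inv().apply(d)
    X=o+d*((c0+h*ax-o)@ax)/(d@ax);v=X-c0
    return v@rt,v@up
def sil(n,a,off,S=8,o=(0,0),sz=None):
    m=np.zeros(sz,np.uint8)
    th=np.linspace(0,2*np.pi,48)
    disc=[pt(19.5,t,h) for t in th for h in(0,7)]
    f=lambda L: [pt(0,0,h)+x*(np.cos(a)*up+np.sin(a)*rt)+y*(-np.sin(a)*up+np.cos(a)*rt) for x in(-19,19) for y in(-6,6) for h in(0,35)]
    for P in(disc,f(0)):
        q=((uv(n,P)+off-o+.5)*S).astype(np.int32)
        cv2.fillConvexPoly(m,cv2.convexHull(q),1)
    return cv2.GaussianBlur(m.astype(np.float32),(0,0),.5*S)
def analyse(imgs):
    S=8;tot={}
    A=np.arange(-1.6,1.6,.04)
    for n,box in(("side",(244,184,276,214)),("top",(248,184,278,214))):
        im=imgs[n].astype(np.float32);u0,v0,u1,v1=box
        g=cv2.resize(im[v0:v1,u0:u1].max(2),None,fx=S,fy=S,interpolation=cv2.INTER_CUBIC)
        lo,hi=(20,90) if n=="side" else (25,80)
        m=np.clip((hi-g)/(hi-lo),0,1)
        # exclude the shadows: near dial only
        yy,xx=np.mgrid[0:g.shape[0],0:g.shape[1]];cc=(uv(n,[pt(0,0,12)])[0]-[u0,v0]+.5)*S
        m[np.hypot(xx-cc[0],yy-cc[1])>12*S]=0
        best=[]
        for a in A:
            e=min((float(((sil(n,a,np.array([ox,oy]),S,(u0,v0),g.shape)-m)**2).sum())/S/S,ox,oy) for ox in(-1,-.5,0,.5,1) for oy in(-1,-.5,0,.5,1))
            best.append(e)
        tot[n]=best
        k=np.argsort([b[0] for b in best])[:4];print(n,[(A[i].round(2),round(best[i][0],1),best[i][1:]) for i in k])
        # red
        b=im[v0:v1,u0:u1];red=b[:,:,0]-np.maximum(b[:,:,1],b[:,:,2]);w=np.clip(red-25,0,None)
        yy,xx=np.mgrid[v0:v1,u0:u1]
        pol=np.array([[plane_uv(n,(x,y),1) for x in range(u0,u1)] for y in range(v0,v1)])
        rr=np.hypot(pol[...,0],pol[...,1]);w[(rr>35)|(rr<17)]=0
        p=((w*xx).sum()/w.sum(),(w*yy).sum()/w.sum());x,y=plane_uv(n,p,1)
        print(n,"red px",np.round(p,2),"n",(w>0).sum(),"r",np.hypot(x,y).round(1),"angle",np.arctan2(x,y).round(3))
    e=[a[0]+b[0] for a,b in zip(tot["side"],tot["top"])];print("joint",A[np.argmin(e)])
E
python3 - <<'E'
from dial import *
analyse({n:cv2.imread(f"pics/{n}11.png")[:,:,::-1] for n in("side","top")})
for n,b in(("side",(244,184,276,214)),("top",(248,184,278,214))):
    im=cv2.imread(f"pics/{n}11.png")[b[1]:b[3],b[0]:b[2]];im=cv2.resize(im,None,fx=16,fy=16,interpolation=cv2.INTER_CUBIC)
    cv2.imwrite(f"pics/d_{n}.png",np.clip(im*1.6,0,255).astype(np.uint8))
E
python3 -c "
import cv2,numpy as np
a=cv2.imread('pics/d_side.png');b=cv2.imread('pics/d_top.png')
c=np.zeros((480,1000,3),np.uint8);c[:,:512]=a[:480];c[:,520:]=b;cv2.imwrite('pics/d.png',cv2.resize(c,(800,384)))"
```

```text
side [(np.float64(-1.24), 23.9, (1, -1)), (np.float64(-1.28), 24.1, (1, -1)), (np.float64(-1.2), 24.1, (1, -1)), (np.float64(-1.44), 24.2, (1, -1))]
side red px [253.98 195.23] n 5 r 28.3 angle 0.608
top [(np.float64(-0.24), 42.8, (1, 0.5)), (np.float64(-0.92), 42.8, (0, 0.5)), (np.float64(-0.44), 42.9, (1, 0.5)), (np.float64(-0.84), 43.0, (0.5, 0.5))]
top red px [264.  192.5] n 2 r 25.9 angle 0.55
joint -1.44
```

View pics/d.png

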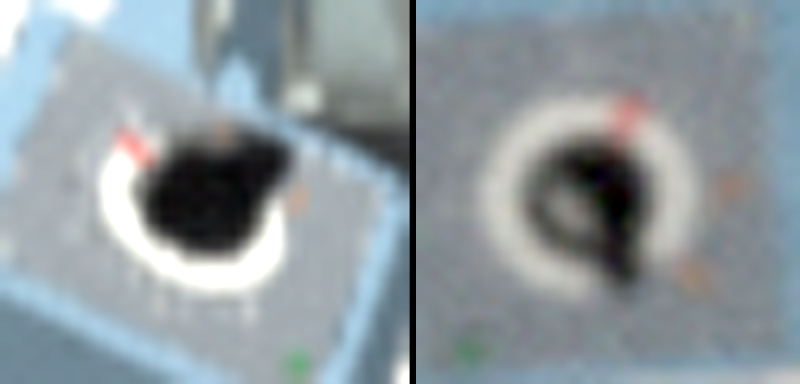

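```bash
cat > ov.py <<'E'
from dial import *
import sys
def overlay(imgs,angs,name,offs={"side":(0,0),"top":(0,0)},mark=None):
    rows=[]
    for n,b in(("side",(246,186,272,210)),("top",(249,186,275,210))):
        r=[]
        for a in angs:
            im=cv2.resize(imgs[n][b[1]:b[3],b[0]:b[2],::-1],None,fx=10,fy=10,interpolation=cv2.INTER_CUBIC);im=np.clip(im*(1.3 if n=="side" else 1.7),0,255).astype(np.uint8)
            def pl(P,c):
                q=((uv(n,P)+offs[n]-b[:2]+.5)*10).astype(np.int32);cv2.polylines(im,[q.reshape(-1,1,2)],True,c,1)
            th=np.linspace(0,6.28,40)
            if a is not None:
                pl([pt(19.5,t,7) for t in th],(0,255,0));pl([pt(31,t,1) for t in th],(255,255,0));pl([pt(20,t,1) for t in th],(255,255,0))
                e=np.cos(a)*up+np.sin(a)*rt;f=-np.sin(a)*up+np.cos(a)*rt
                for h in(7,35): pl([pt(0,0,h)+x*e+y*f for x,y in((19,6),(19,-6),(-19,-6),(-19,6))],(0,255,255) if h==35 else (0,140,255))
                if mark is not None: pl([pt(20,mark,1),pt(31,mark,1)],(255,0,255))
            r.append(im)
        rows.append(np.hstack(r))
    cv2.imwrite("pics/"+name,np.vstack(rows))
E
python3 - <<'E'
from ov import *
I={n:cv2.imread(f"pics/{n}11.png")[:,:,::-1] for n in("side","top")}
overlay(I,[None,-.4,-.8],"o1.png",mark=.58)
E
```

```text
(no output)
```

View pics/o1.png

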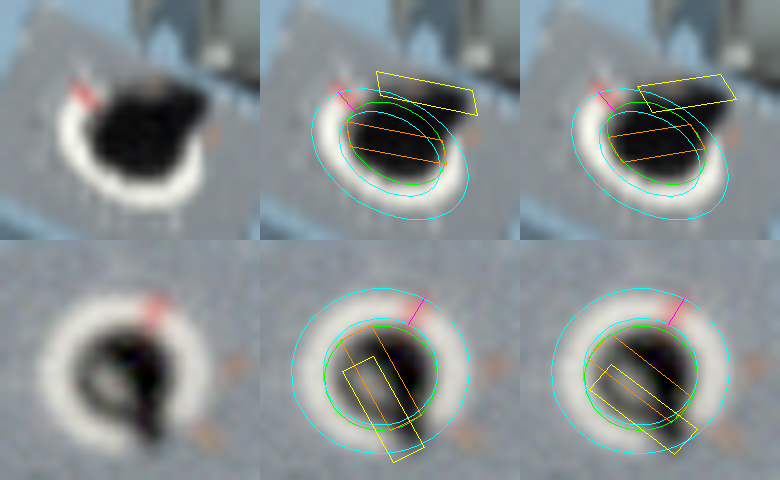

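```bash
cat > ring.py <<'E'
from dial import *
def ringfit(I):
    out={}
    for n,b in(("side",(246,186,274,212)),("top",(246,184,276,214))):
        im=I[n][b[1]:b[3],b[0]:b[2]].astype(np.float32);u0,v0=b[:2];S=6
        g=cv2.resize(im.min(2),None,fx=S,fy=S,interpolation=cv2.INTER_CUBIC)
        th=np.linspace(0,2*np.pi,180,endpoint=False)
        th=th[(np.cos(th)<.3)] if n=="side" else th[np.abs(th-np.pi)>.6]
        best=(-1e9,)
        def samp(r,off):
            q=(uv(n,[pt(r,t,1) for t in th])+off-[u0,v0]+.5)*S-.5
            return cv2.remap(g,q[:,0].astype(np.float32).reshape(1,-1),q[:,1].astype(np.float32).reshape(1,-1),1)[0]
        for ox in np.arange(-1.5,1.6,.25):
            for oy in np.arange(-1.5,1.6,.25):
                for r in(29,30,31):
                    s=np.minimum(samp(r-2,[ox,oy])-samp(r+3,[ox,oy]),60).mean()
                    if s>best[0]:best=(s,ox,oy,r)
        out[n]=np.array(best[1:3]);print(n,"ring off",best)
        R_=im[:,:,0]-np.maximum(im[:,:,1],im[:,:,2])
        Rg=cv2.resize(R_,None,fx=S,fy=S,interpolation=cv2.INTER_CUBIC)
        A=np.arange(-.3,1.3,.02);sc=[]
        for a in A:
            q=(uv(n,[pt(r,a,1) for r in(22,24,26,28,30)])+out[n]-[u0,v0]+.5)*S-.5
            sc.append(cv2.remap(Rg,q[:,0].astype(np.float32).reshape(1,-1),q[:,1].astype(np.float32).reshape(1,-1),1).mean())
        sc=np.array(sc);w=np.clip(sc-.4*sc.max(),0,None);print(n,"mark",(w*A).sum()/w.sum(),"peak",A[sc.argmax()],sc.max())
    return out
E
python3 - <<'E'
from ring import *; from ov import overlay
I={n:cv2.imread(f"pics/{n}11.png")[:,:,::-1] for n in("side","top")}
I0={n:cv2.imread(f"pics/{n}0.png")[:,:,::-1] for n in("side","top")}
ringfit(I0)
o=ringfit(I)
overlay(I,[-.4,-.6,-.75],"o2.png",offs=o,mark=.58)
E
```

```text
side ring off (np.float32(26.193384), np.float64(-0.5), np.float64(-1.5), 31)
side mark 0.5125720592039411 peak 0.5200000000000007 38.15022
top ring off (np.float32(20.597937), np.float64(0.5), np.float64(0.25), 29)
top mark 0.48294458403549106 peak 0.4800000000000007 29.254492
side ring off (np.float32(25.57407), np.float64(-0.25), np.float64(-1.25), 30)
side mark 0.5038747083523913 peak 0.5000000000000007 43.48889
top ring off (np.float32(22.466143), np.float64(0.5), np.float64(0.25), 29)
top mark 0.48260408606952065 peak 0.4800000000000007 31.967981
```

View pics/o2.png

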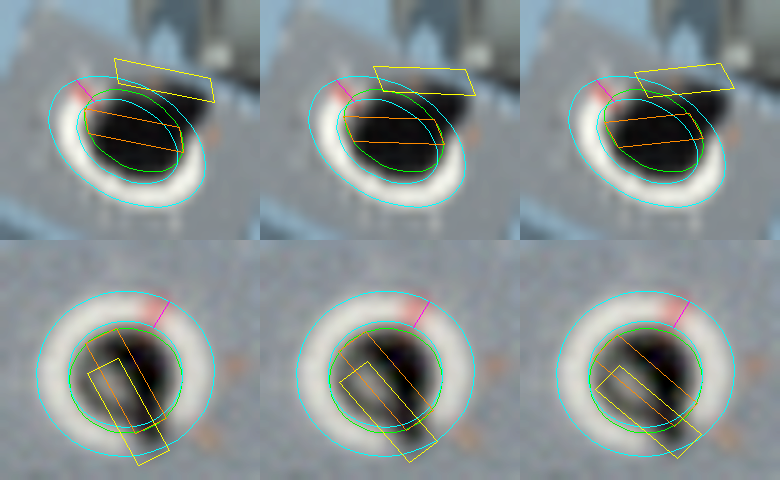

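The red mark measures about 0.50 rad in both views (0.48 and 0.50). The white streak on the bar in the top view puts the pointer at about -0.5. Next is the dial centre and the approach.

```bash
cat >> mv.py <<'E'
from dial import pt,uv,D,ax,up,rt,c0
def dtgt(a):
    Z=R.from_euler('z',D[2]);f=np.sin(a)*up-np.cos(a)*rt
    A=Z.apply(-ax);z=Z.apply(f);return R.from_matrix(np.c_[np.cross(A,z),A,z])
E
python3 - <<'E'
from mv import *
o={"side":(-.35,-1.3),"top":(.5,.25)}
W=frame(*D,[pt(0,0,1)])[0]
r=least_squares(lambda X:np.concatenate([(proj(n,X)[0]-proj(n,W)[0]-o[n]) for n in o]),W)
print(W,r.x,r.fun)
sh=(r.x-W)
g=frame(*D,[pt(0,0,150)])[0];print(sh,g)
rel(g,dtgt(-.5)); 
E
```

```text
[ 451.7191445  -158.45128699   88.9063    ] [ 451.88184736 -159.79834989   93.86767806] [ 0.40114552  0.01415589 -0.11470087 -0.36481465]
[ 0.16270286 -1.3470629   4.96137806] [ 388.94813211 -163.42053897  223.945     ]
tcp [ 397.  -162.8  206.7] shift [-26.1  65.4 161.6] turn [ -0.85 -28.57  -4.82] |d| 176.0 |w| 29.0
```

```bash
python3 -m creep '[[-2,3,24,-0.1,-4,-0.6],[-5,8,55,-0.3,-9,-1.4],[-10,20,90,-0.5,-15,-2.5],[-16,38,125,-0.7,-21,-3.6],[-22,54,150,-0.8,-26,-4.5]]'
python3 -m creep '[[0,0,0,0,0,0]]'
python3 - <<'E'
from mv import *
show()
g=frame(*D,[pt(0,0,150)])[0]+[0,-1,0]
rel(g,dtgt(-.5)); 
E
```

```text
clock: 9.4
position: [396.6, -170.4, 213.7]
eef_rot: [0.693, 0.332, -0.036, -0.64]
contact_force: [-0.8, 0.4, -0.4]
finger_gap: 41.9
clock: 9.48
position: [394.5, -167.4, 208.1]
eef_rot: [0.69, 0.33, -0.038, -0.643]
contact_force: [-0.6, 0.2, -1.8]
finger_gap: 41.6
t 9.4833 tcp [ 394.5 -167.4  208.1] gap 41.6 F [-0.6  0.2 -1.8] q [-0.79 -0.73  2.3   0.34  1.32 -2.94]
[[ 0.78   0.407 -0.476]
 [ 0.504  0.045  0.863]
 [ 0.372 -0.913 -0.17 ]]
tcp [ 397.  -163.8  206.7] shift [3.2 2.4 2.1] turn [-1.04 -2.51 -0.44] |d| 5.0 |w| 2.7
```

```bash
python3 -m creep '[[2,12,2,-1,-1,-0.4],[3,30,2,-1,-1.5,-0.4],[3,52,2,-1,-1.5,-0.4],[3,72,2,-1,-1.5,-0.4],[3,72,2,-1,-1.5,-0.4]]'
python3 -m creep '[[0,0,0,0,0,0]]'
python3 - <<'E'
from mv import *
show()
g=frame(*D,[pt(0,0,31)])[0]+[0,-1,0]
rel(g,dtgt(-.5)); 
from plant import camera
crop(camera("side"),225,140,305,220,7,"s12.png")
crop(camera("top"),230,165,330,235,7,"t12.png")
s=status.state();M=R.from_quat(s["eef_rot"]).as_matrix();p=s["position"]
for k in(-25,0,25): q=p+M[:,2]*k-M[:,1]*7;print(k,proj("side",q),proj("top",q))
E
```

```text
clock: 9.9
position: [427.0, -165.4, 146.3]
eef_rot: [0.695, 0.339, -0.04, -0.632]
contact_force: [-0.5, -0.1, -0.3]
finger_gap: 41.9
clock: 9.98
position: [427.9, -166.6, 149.9]
eef_rot: [0.697, 0.34, -0.039, -0.631]
contact_force: [0.5, -0.8, 1.0]
finger_gap: 42.1
t 9.9833 tcp [ 427.9 -166.6  149.9] gap 42.1 F [ 0.5 -0.8  1. ] q [-0.72 -0.6   2.32  0.34  1.12 -2.95]
[[ 0.766  0.425 -0.483]
 [ 0.523  0.026  0.852]
 [ 0.375 -0.905 -0.202]]
tcp [ 447.1 -159.8   98.9] shift [-0.8 54.6  6.8] turn [ 0.45 -1.21 -0.04] |d| 55.0 |w| 1.3
-25 [[264.55822166 180.18525227]] [[269.90790762 201.85700243]]
0 [[265.91514131 185.40085964]] [[263.37720817 205.57599346]]
25 [[267.29791404 190.71583881]] [[256.89812519 209.26559083]]
```

View pics/s12.png

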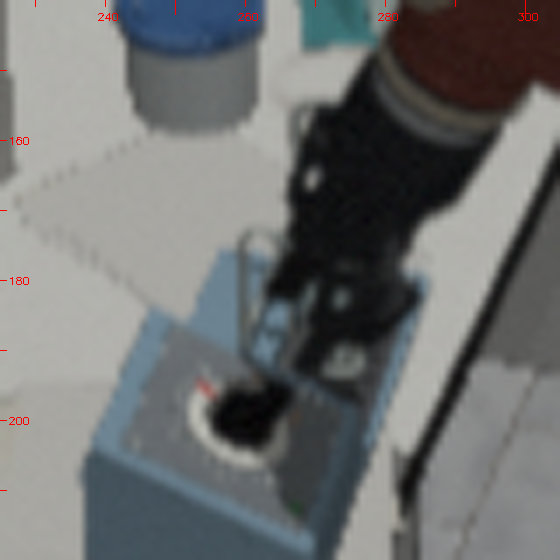

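View pics/t12.png

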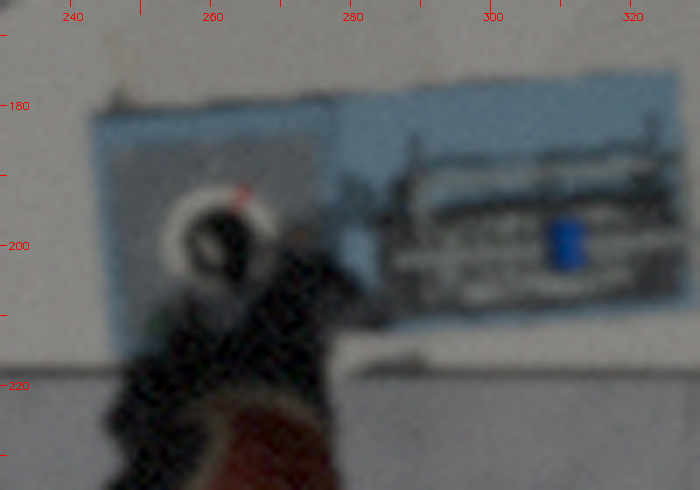

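The fingertips are at (263.5,182) and (268,192), straddling the bar axis as predicted. I'll correct 7 mm sideways and go in.

```bash
python3 -m creep '[[0,0,7,0.4,-0.6,0],[-1,14,7,0.4,-0.6,0],[-1,30,7,0.4,-0.6,0],[-1,44,7,0.4,-0.6,0],[-1,54,7,0.4,-0.6,0]]'
python3 -m creep '[[0,0,0,0,0,0],[0,0,0,0,0,0]]'
python3 - <<'E'
from mv import *
show()
g=frame(*D,[pt(0,0,31)])[0]+[0,-1,0]
rel(g,dtgt(-.5)); 
from plant import camera
crop(camera("side"),235,160,295,220,9,"s13.png")
E
```

```text
clock: 10.5
position: [447.7, -160.6, 101.4]
eef_rot: [0.695, 0.344, -0.043, -0.629]
contact_force: [-0.3, 1.0, -0.5]
finger_gap: 41.7
clock: 10.67
position: [447.5, -160.6, 101.7]
eef_rot: [0.695, 0.344, -0.043, -0.629]
contact_force: [0.3, -0.6, 0.3]
finger_gap: 41.5
t 10.6667 tcp [ 447.5 -160.6  101.7] gap 41.5 F [ 0.3 -0.6  0.3] q [-0.68 -0.48  2.33  0.35  0.99 -2.97]
[[ 0.759  0.425 -0.493]
 [ 0.533  0.029  0.846]
 [ 0.374 -0.905 -0.204]]
tcp [ 447.1 -159.8   98.9] shift [-0.9  2.4  1.4] turn [ 0.3  -0.52  0.05] |d| 3.0 |w| 0.6
```

View pics/s13.png

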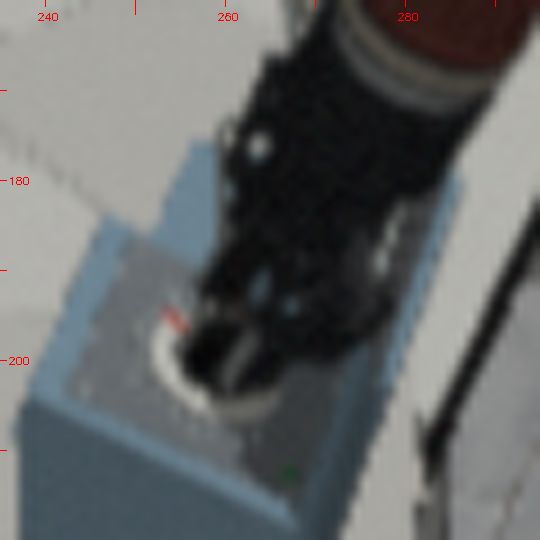

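The fingers stand either side of the bar, no contact yet. Closing now.

```bash
python3 -m creep '[[0,1,1,0,0,0],[0,2,1,0,0,0],[0,2,1,0,0,0],[0,2,1,0,0,0],[0,2,1,0,0,0]]' 255 30
python3 -m creep '[[0,0,0,0,0,0],[0,0,0,0,0,0]]'
python3 - <<'E'
from mv import *
show();print(status.state()["moment"])
g=frame(*D,[pt(0,0,31)])[0]+[0,-1,0]
M=R.from_quat(status.state()["eef_rot"]).as_matrix();Z=R.from_euler('z',D[2]).inv()
z=Z.apply(M[:,2]);print("jaw angle a",np.arctan2(z@up,-z@rt))
rel(g,dtgt(.5))
E
```

```text
clock: 11.13
position: [448.0, -159.6, 99.9]
eef_rot: [0.695, 0.344, -0.043, -0.63]
contact_force: [-5.3, 2.0, 6.6]
finger_gap: 11.3
clock: 11.3
position: [448.0, -159.5, 99.9]
eef_rot: [0.695, 0.344, -0.043, -0.63]
contact_force: [-5.0, 2.3, 6.3]
finger_gap: 11.2
t 11.3 tcp [ 448.  -159.5   99.9] gap 11.2 F [-5.   2.3  6.3] q [-0.67 -0.48  2.33  0.35  0.98 -2.97]
[[ 0.759  0.424 -0.494]
 [ 0.533  0.03   0.845]
 [ 0.374 -0.905 -0.203]]
[0.48372045 0.59478801 0.22932926]
jaw angle a -0.4911335656143954
tcp [ 447.1 -159.8   98.9] shift [-1.2  0.6  0.4] turn [ 0.21 56.79  0.19] |d| 1.0 |w| 56.8
```

```bash
python3 -m creep '[[-0.5,-1,0,0,3,0],[-0.5,-1,0,0,9,0],[-0.5,-1,0,0,15,0],[-0.5,-1,0,0,21,0],[-0.5,-1,0,0,27,0]]'
python3 - <<'E'
from mv import *
show();print(status.state()["moment"])
rel(frame(*D,[pt(0,0,31)])[0]+[0,-1,0],dtgt(.5))
E
```

```text
clock: 11.72
position: [447.8, -159.7, 100.0]
eef_rot: [-0.686, -0.187, -0.123, 0.693]
contact_force: [7.1, 1.1, -3.9]
finger_gap: 11.6
t 11.7167 tcp [ 447.8 -159.7  100. ] gap 11.6 F [ 7.1  1.1 -3.9] q [-0.68 -0.48  2.34  0.36  0.98 -2.49]
[[ 0.9    0.427 -0.089]
 [ 0.085  0.03   0.996]
 [ 0.428 -0.904 -0.01 ]]
[ 0.14744018 -0.41606912  0.13822626]
tcp [ 447.1 -159.8   98.9] shift [-1.1  0.7 -0. ] turn [ 0.16 29.42  0.37] |d| 1.0 |w| 29.4
```

```bash
python3 -m creep '[[-0.5,0.3,0,0,6,0],[-0.5,0.3,0,0,12,0],[-0.5,0.3,0,0,18,0],[-0.5,0.3,0,0,24,0],[-0.5,0.3,0,0,29.4,0]]'
python3 -m creep '[[0,0,0,0,0,0],[0,0,0,0,0,0]]'
python3 - <<'E'
from mv import *
show();print(status.state()["moment"])
rel(frame(*D,[pt(0,0,31)])[0]+[0,-1,0],dtgt(.5))
from plant import camera
crop(camera("side"),235,170,285,220,10,"s14.png")
crop(camera("top"),235,165,295,225,10,"t14.png")
E
```

```text
clock: 12.13
position: [447.8, -159.9, 99.9]
eef_rot: [-0.632, -0.005, -0.293, 0.717]
contact_force: [6.8, 1.1, -2.0]
finger_gap: 11.4
clock: 12.3
position: [447.8, -160.0, 100.0]
eef_rot: [-0.633, -0.007, -0.292, 0.717]
contact_force: [7.0, 2.0, -2.4]
finger_gap: 11.3
t 12.3 tcp [ 447.8 -160.   100. ] gap 11.3 F [ 7.   2.  -2.4] q [-0.68 -0.48  2.34  0.36  0.98 -1.98]
[[ 0.829  0.427  0.36 ]
 [-0.411  0.029  0.911]
 [ 0.379 -0.904  0.2  ]]
[ 0.24484952 -0.50623982  0.02758725]
tcp [ 447.1 -159.8   98.9] shift [-1.   0.7 -0.3] turn [0.06 0.3  0.44] |d| 1.0 |w| 0.5
```

View pics/s14.png

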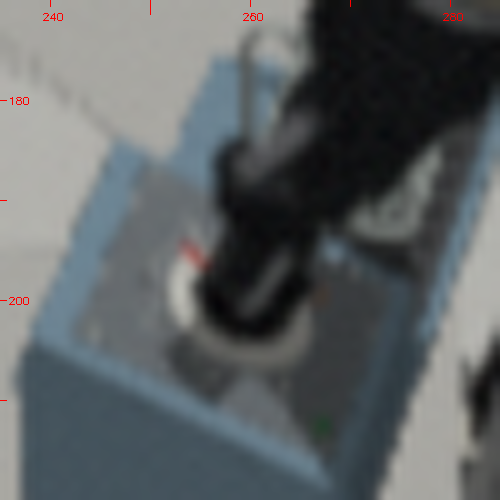

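View pics/t14.png

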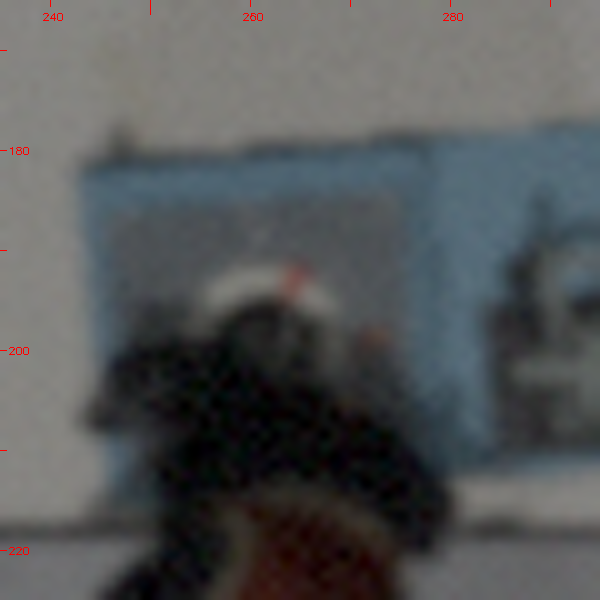

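The fingers hide the pointer, so I'll let go, back off and check.

```bash
python3 -m creep '[[0,0,0,0,0,0],[0,0,0,0,0,0],[0,0,0,0,0,0],[0,0,0,0,0,0]]' 130
python3 -m creep '[[0,-10,0,0,0,0],[0,-25,0,0,0,0],[0,-50,0,0,0,0],[0,-80,0,0,0,0],[0,-110,0,0,0,0]]'
python3 -m creep '[[0,-30,0,0,0,0],[0,-60,0,0,0,0],[0,-60,0,0,0,0]]'
python3 - <<'E'
from mv import *
from ring import ringfit
from ov import overlay
show()
from plant import camera
S=camera("side");T=camera("top")
cv2.imwrite("pics/side15.png",S[:,:,::-1]);cv2.imwrite("pics/top15.png",T[:,:,::-1])
I={"side":S,"top":T}
o=ringfit(I)
overlay(I,[None,.4,.55],"o3.png",offs={"side":(-.3,-1.3),"top":(.5,.25)},mark=.5)
E
```

```text
clock: 12.73
position: [446.7, -160.1, 99.3]
eef_rot: [-0.633, -0.006, -0.291, 0.717]
contact_force: [-0.3, 0.4, -0.4]
finger_gap: 41.8
clock: 13.15
position: [399.1, -162.8, 199.1]
eef_rot: [-0.633, -0.005, -0.29, 0.718]
contact_force: [-1.0, -0.8, 0.1]
finger_gap: 41.7
clock: 13.4
position: [375.1, -167.0, 260.6]
eef_rot: [-0.635, -0.009, -0.294, 0.714]
contact_force: [-0.1, -0.6, 0.6]
finger_gap: 42.0
t 13.4 tcp [ 375.1 -167.   260.6] gap 42.0 F [-0.1 -0.6  0.6] q [-0.84 -0.84  2.27  0.35  1.43 -2.  ]
[[ 0.827  0.432  0.36 ]
 [-0.408  0.021  0.913]
 [ 0.387 -0.902  0.193]]
side ring off (np.float32(19.138048), np.float64(0.0), np.float64(-0.75), 29)
side mark 0.5273334875543291 peak 0.5200000000000007 46.13221
top ring off (np.float32(21.667652), np.float64(0.5), np.float64(0.25), 29)
top mark 0.48417577781925 peak 0.4800000000000007 30.847408
```

View pics/o3.png

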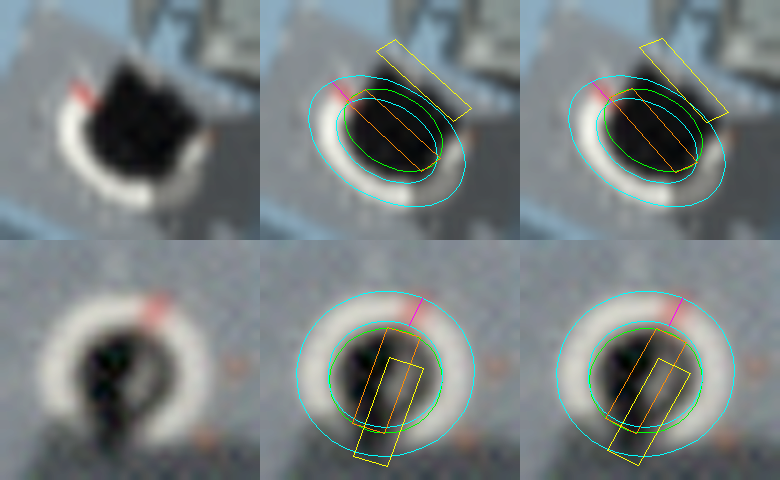

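View pics/side15.png

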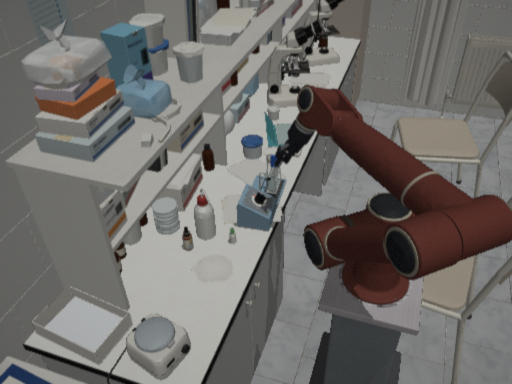

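The top view shows the pointer streak at about (264,223)/… near the red mark's direction. I'll make a finer check of pointer against mark, from several pictures averaged.

```bash
python3 - <<'E'
from mv import *
from plant import camera
show()
S=np.mean([camera("side").astype(float) for _ in range(6)],0);T=np.mean([camera("top").astype(float) for _ in range(6)],0)
np.savez("pics/avg.npz",S=S,T=T)
out=[]
for im,b in((S,(247,186,271,210)),(T,(250,187,274,211))):
    c=im[b[1]:b[3],b[0]:b[2],::-1];c=cv2.resize(c,None,fx=16,fy=16,interpolation=cv2.INTER_LANCZOS4)
    c=255*(np.clip(c/170,0,1)**.5);out.append(c)
cv2.imwrite("pics/p.png",np.hstack(out).astype(np.uint8))
from scipy.optimize import minimize
# subpixel ring fit: model annulus image
for n,im,b in(("side",S,(244,184,276,214)),("top",T,(246,184,276,214))):
    u0,v0,u1,v1=b;c=im[v0:v1,u0:u1]
    # outer-boundary: sample radial profiles at each angle, find steepest descent beyond r 24
    g=c.min(2).astype(np.float32);rs=np.arange(24,38,.5)
    def prof(off,th):
        q=uv(n,[pt(r,th,1) for r in rs])+off-[u0,v0]
        return cv2.remap(g,q[:,0].astype(np.float32).reshape(1,-1),q[:,1].astype(np.float32).reshape(1,-1),cv2.INTER_CUBIC)[0]
    ths=[t for t in np.arange(0,6.28,.1) if (np.cos(t)<.2 if n=="side" else True) and not(.2<t<.85)]
    P=[];
    for t in ths:
        p=np.gradient(prof([0,0],t));k=p.argmin()
        if p[k]<-3 and 0<k<len(rs)-1: P.append((rs[k],t))
    P=np.array(P);x=P[:,0]*np.sin(P[:,1]);y=P[:,0]*np.cos(P[:,1])
    f=least_squares(lambda q:np.hypot(x-q[0],y-q[1])-q[2],[0,0,30],loss='soft_l1').x
    red=c[:,:,0]-np.maximum(c[:,:,1],c[:,:,2]);w=np.clip(red-15,0,None)
    yy,xx=np.mgrid[v0:v1,u0:u1];pol=np.array([[plane for plane in [__import__('dial').plane_uv(n,(X,Y),1)]][0] for X,Y in zip(xx.ravel(),yy.ravel())]).reshape(xx.shape+(2,))
    d=pol-f[:2];rr=np.hypot(d[...,0],d[...,1]);w[(rr<19)|(rr>32)]=0
    a=np.arctan2(d[...,0],d[...,1]);w[abs(a-.5)>.5]=0
    m=((w[...,None]*d).sum((0,1)))/w.sum();print(n,"centre",f.round(2),len(P),"mark",np.arctan2(m[0],m[1]).round(3),np.hypot(*m).round(1))
E
```

```text
t 13.5 tcp [ 374.8 -165.8  254.9] gap 41.7 F [-0.4 -0.4 -0.9] q [-0.84 -0.84  2.28  0.35  1.43 -2.  ]
[[ 0.83   0.427  0.36 ]
 [-0.409  0.026  0.912]
 [ 0.38  -0.904  0.196]]
side centre [ 4.65  2.63 30.71] 22 mark 0.521 24.1
top centre [ 2.08 -0.92 30.02] 18 mark 0.475 24.8
```

View pics/p.png

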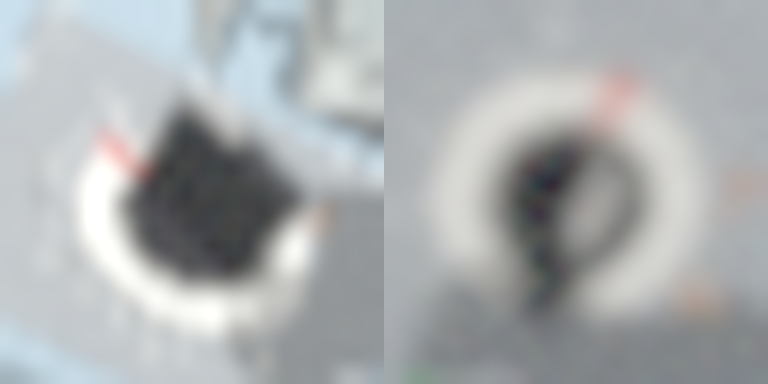

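```bash
python3 - <<'E'
from dial import *
z=np.load("pics/avg.npz")
def run(im,n,b,lo,hi,lab):
    u0,v0,u1,v1=b;S=6
    g=cv2.resize(im[v0:v1,u0:u1].max(2).astype(np.float32),None,fx=S,fy=S,interpolation=cv2.INTER_CUBIC)
    m=np.clip((hi-g)/(hi-lo),0,1)
    th=np.linspace(0,2*np.pi,48)
    yy,xx=np.mgrid[0:g.shape[0],0:g.shape[1]];cc=(uv(n,[pt(0,0,15)])[0]-[u0,v0]+.5)*S
    W=(np.hypot(xx-cc[0],yy-cc[1])<9*S).astype(np.float32)
    res=[]
    def model(p):
        a,ox,oy,H=p;M=np.zeros(g.shape,np.uint8)
        disc=[pt(19.5,t,h) for t in th for h in(2,7)]
        e=np.cos(a)*up+np.sin(a)*rt;f=-np.sin(a)*up+np.cos(a)*rt
        bar=[pt(0,0,h)+x*e+y*f for x in(-19,19) for y in(-6,6) for h in(5,H)]
        for P in(disc,bar):
            q=((uv(n,P)+[ox,oy]-[u0,v0]+.5)*S*16).astype(np.int32);cv2.fillConvexPoly(M,cv2.convexHull(q),1,shift=4)
        return cv2.GaussianBlur(M.astype(np.float32),(0,0),.6*S)
    def cost(p): return float((W*(model(p)-m)**2).sum())/S/S
    from scipy.optimize import minimize
    for a in np.arange(-.9,.95,.1) :
        r=minimize(lambda q:cost([a,*q]),[-.2,-.8,30],method="Nelder-Mead",options=dict(maxfev=120,initial_simplex=[[-.2,-.8,30],[.5,-.8,30],[-.2,.2,30],[-.2,-.8,36]]))
        res.append((r.fun,round(a,2),r.x.round(1).tolist()))
    res.sort();print(lab,n,[(round(x[0],2),x[1],x[2]) for x in res[:4]])
before=cv2.imread("pics/side11.png")[:,:,::-1].astype(float)
b=(244,184,276,214)
run(z["S"],"side",b,20,100,"after");run(before,"side",b,20,100,"before")
E
```

```text
after side [(np.float64(7.19), np.float64(0.1), [0.4, -1.5, 22.5]), (np.float64(7.29), np.float64(0.2), [0.4, -1.6, 21.9]), (np.float64(7.92), np.float64(0.3), [0.5, -1.6, 22.0]), (np.float64(8.0), np.float64(-0.0), [0.4, -1.7, 22.2])]
before side [(np.float64(6.14), np.float64(-0.9), [0.7, -1.3, 20.7]), (np.float64(6.18), np.float64(-0.8), [0.5, -1.4, 21.3]), (np.float64(6.5), np.float64(-0.7), [0.4, -1.5, 21.9]), (np.float64(7.14), np.float64(-0.6), [0.4, -1.6, 20.8])]
```

```bash
python3 - <<'E'
from dial import *
z=np.load("pics/avg.npz")
rows=[]
for n,k,b in(("side","S",(250,188,268,206)),("top","T",(253,190,271,208))):
    r=[]
    for a in(None,.3,.5,.7):
        S=11
        im=cv2.resize(z[k][b[1]:b[3],b[0]:b[2],::-1],None,fx=S,fy=S,interpolation=cv2.INTER_NEAREST if a is None else cv2.INTER_CUBIC);im=(255*(np.clip(im/170,0,1)**.6)).astype(np.uint8)
        def pl(P,c):
            q=((uv(n,P)-b[:2]+.5)*S*8).astype(np.int32);cv2.polylines(im,[q.reshape(-1,1,2)],True,c,1,shift=3)
        if a is not None:
            e=np.cos(a)*up+np.sin(a)*rt;f=-np.sin(a)*up+np.cos(a)*rt
            Q=((19,6),(19,-6),(-19,-6),(-19,6))
            for h,c in((7,(0,140,255)),(35,(0,255,255))):pl([pt(0,0,h)+x*e+y*f for x,y in Q],c)
            pl([pt(0,0,35),pt(0,0,35)+19*e,pt(0,0,7)+19*e,pt(0,0,35)+19*e],(0,255,0))
            th=np.linspace(0,6.28,40);pl([pt(31,t,4) for t in th],(255,255,0));pl([pt(20,.5,4),pt(31,.5,4)],(255,0,255))
        r.append(im)
    rows.append(np.hstack(r))
cv2.imwrite("pics/o4.png",np.vstack(rows))
E
```

```text
(no output)
```

View pics/o4.png

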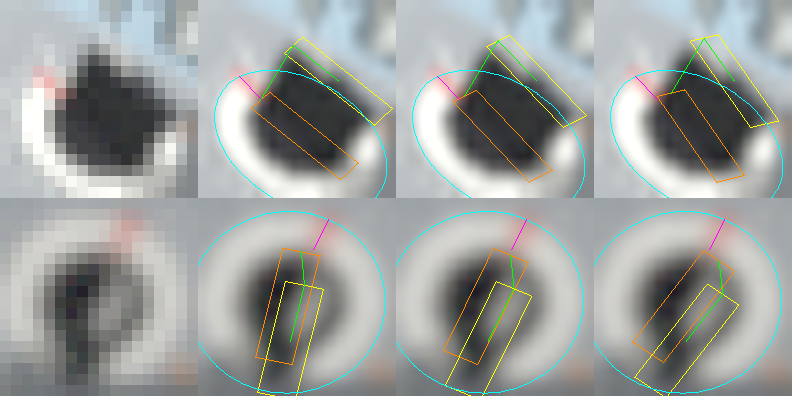

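```bash
python3 - <<'E'
from dial import *
z=np.load("pics/avg.npz");S=10
g=cv2.resize(z["S"][186:210,246:272].max(2).astype(np.float32),None,fx=S,fy=S,interpolation=cv2.INTER_CUBIC)
print(z["S"][190:206,250:270].max(2).astype(int))
for a in(0,.1,.2,.3,.4,.5,.6,.7):
    e=np.cos(a)*up+np.sin(a)*rt;q=uv("side",[pt(0,0,35)+19*e,pt(0,0,35)-19*e]);d=q[1]-q[0];print(a,"slope",(d[1]/d[0]).round(2))
for lev in(50,65,80,100):
    cs,_=cv2.findContours((g<lev).astype(np.uint8),cv2.RETR_EXTERNAL,cv2.CHAIN_APPROX_NONE)
    c=max(cs,key=cv2.contourArea)[:,0]/S+[246,186]-.45
    # right-upper edge: for each u between, min v
    us=np.arange(255.5,265.1,.5);print(lev,[(u,round(c[abs(c[:,0]-u)<.06][:,1].min(),1)) for u in us if (abs(c[:,0]-u)<.06).any()])
E
```

```text
[[113 112 113 113 113 113 114 119 126 131 112 139 141 139  94  75  95 128
  130 108]
 [113 111 113 118 115 112 111 108 103 124 120 137 140 138  94  80 109 133
  133 111]
 [112 112 113 119 125 114 109  90  65  85 111 127 131 134 115  99 107 111
  112 108]
 [111 112 116 114 129 114 103  57  27  41  81 107 105 120 127 120 112  90
   70  66]
 [111 117 117 132 135 123  87  32  13  17  39  74  70  90 110 121 131 119
  109  83]
 [117 119 124 161 152 130  60  19  12  12  17  27  30  52  91 109 113 123
  136 112]
 [122 119 148 176 160 101  35  10  13  12  13  12  18  29  59  90 107 112
  120 113]
 [118 126 169 177 138  57  15  13  11  13  13  13  15  18  30  57  89  92
   94  94]
 [112 126 177 173  91  29  15  14  10  12  11  13  12  13  18  36  70  66
   66  66]
 [115 119 176 174  94  32  19  17  13  12  13  13  13  12  26  67  91  69
   60  62]
 [117 118 165 174 122  44  18  18  16  14  13  12  12  21  66 127 109  69
   61  62]
 [115 109 139 173 153  73  26  19  18  15  11  11  13  40 110 162 109  66
   61  61]
 [114 104 116 154 170 130  68  38  21  20  17  11  20  55 121 144  94  65
   61 
[... 2893 characters left out ...]
 np.float64(192.0)), (np.float64(257.0), np.float64(191.6)), (np.float64(257.5), np.float64(191.2)), (np.float64(258.0), np.float64(191.2)), (np.float64(258.5), np.float64(191.4)), (np.float64(259.0), np.float64(191.8)), (np.float64(259.5), np.float64(192.0)), (np.float64(260.0), np.float64(192.5)), (np.float64(260.5), np.float64(193.0)), (np.float64(261.0), np.float64(193.2)), (np.float64(261.5), np.float64(193.2)), (np.float64(262.0), np.float64(193.2)), (np.float64(262.5), np.float64(193.4)), (np.float64(263.0), np.float64(193.8)), (np.float64(263.5), np.float64(194.0)), (np.float64(264.0), np.float64(194.6)), (np.float64(264.5), np.float64(195.2)), (np.float64(265.0), np.float64(195.6))]
```

The bar's edge slope in the side view (0.9 to 1.05, with the step at (261,194) where the white half ends) gives about 0.42–0.50 rad. That matches the released jaw angle of 0.50 and the mark at 0.48–0.52. Last, I'll check the rack and the bystanders.

```bash
python3 - <<'E'
from mv import *
z=np.load("pics/avg.npz");S=z["S"].astype(np.uint8);T=z["T"].astype(np.uint8)
show()
crop(S,215,120,315,245,4,"a.png");crop(T,215,130,415,225,4,"b.png")
crop(cv2.imread("pics/top0.png")[:,:,::-1],215,130,415,225,4,"b0.png")
a=cv2.imread("pics/b.png");c=cv2.imread("pics/b0.png");cv2.imwrite("pics/bb.png",np.vstack([c[:300],a[:300]]))
E
```

```text
t 14.1 tcp [ 374.6 -164.9  252.9] gap 41.7 F [ 0.5 -0.5  0.1] q [-0.84 -0.84  2.28  0.35  1.43 -2.  ]
[[ 0.831  0.424  0.36 ]
 [-0.41   0.03   0.912]
 [ 0.376 -0.905  0.199]]
```

View pics/a.png

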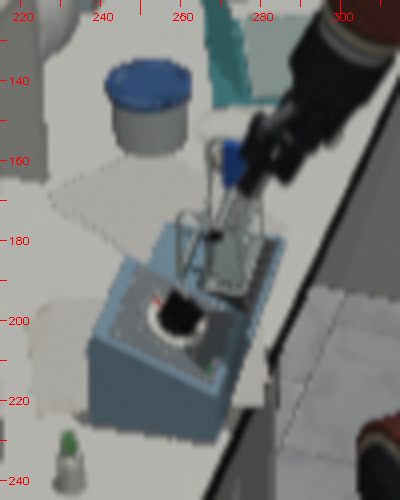

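View pics/bb.png

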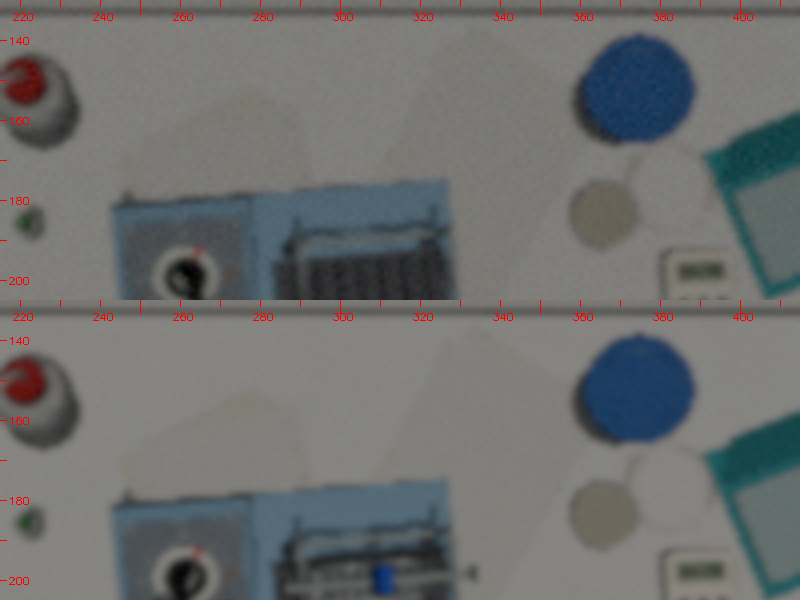

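The rack hangs upright: tab at (273,160) side and (310,199) top, left cap at (268,179). The dropper (222,185), petri dish (366,183) and timer (390,195) show the same pixels before and after. The gripper is clear and the force reads zero, so I'm handing in.

```bash
python3 -c "
from plant import job;print(job.finish_job())"
```

```text
the job is handed in; nothing more can be done
None
```

The rack is hanging on the dryer and the dial is turned to the red mark. I handed the job in at about 14 s of the 54 s allowed.

- **Rack:** I lowered it until the force showed the bar resting in the hooks, and only then opened the gripper. Both end caps sat within about 1 px of where a seated bar should appear, and the rack stayed upright.
- **Dial:** I turned it from about -0.5 to about 0.50 rad and let go. That figure is the jaw angle at release.
- **Pointer against mark:** The mark measured 0.48 to 0.53 rad across the two cameras. The bar's edge in the side view gave 0.42 to 0.50 rad, so the match is good to roughly 0.05 rad. The white line was too blurred to read more finely.
- **Checks that disagreed:** An automatic outline fit of the dial gave 0.1 to 0.3 rad after the turn. I set it aside because it put the bar's top at 22 mm instead of 35 mm, with little difference between angles. The dial's ring also appeared about 5 mm higher than my dryer model predicts.
- **Bystanders:** The bottle, petri dish and timer show no movement between the first and last pictures. At hand-in the gripper was touching nothing and the force read near zero.

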